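Load the press's feed box with three copper bars

TASK

First clear everything that was left on the feed box's cover into the wooden tool tray, then lift the cover off its pins and lay it flat on the middle of the rubber mat. Put exactly three of the copper bars into the open feed box, leaving the other two lying on the bench, and only then seat the cover fully back down over its pins. Leave the jar, the tin and the pliers where they are.

Things in the scene. Friction and masses are not known exactly. Their poses are not given: they have to be found in the camera images.
- feedbox: grey open-topped feed box fixed to the bench, 150 (x) x 220 (y) x 50 mm high; floor 6 mm, inner space 126 x 168 mm, 44 mm deep. Its end walls (-y and +y) are 26 mm thick; each carries an upright 10 mm pin with tapered tip, at y = -97 and +97 mm, rising 16 mm above the rim. Origin: centre of its underside.
- cover: loose aluminium cover plate 150 (x) x 220 (y) x 6 mm, 0.35 kg, with 15 mm square holes at y = -97 and +97 mm for the pins; fits either way round. Black bridge handle in its middle: bar 96 mm long (x), 12 x 12 mm, its centre 40 mm above the origin, on legs at x = -42 and +42 mm. Origin: centre of its underside, 50 mm above the bench when seated.
- grooved_block: steel block 60 (x) x 32 (y) x 30 mm with a groove along its top; at the start, if there, on the cover. Origin: centre of its underside. Absent (None) in some starts.
- step_block: dark steel step block 60 (x) x 30 (y) mm, three steps 14, 21 and 28 mm high rising towards its +x; at the start, if there, on the cover. Origin: centre of its underside. Absent (None) in some starts.
- spanner: double-ended flat steel spanner about 120 mm long (x), 12 mm thick, shank 16 mm wide, heads 32 mm wide; at the start, if there, on the cover. Origin: centre of its underside. Absent (None) in some starts.
- tool_tray: open wooden tool tray, fixed, 150 (x) x 190 (y) x 35 mm high, walls 8 mm, floor 8 mm or less; empty at the start. Origin: centre of its underside.
- mat: fixed black rubber mat 150 (x) x 190 (y) x 4 mm on the bench, kept free for the cover, which may overhang it. Origin: centre of its underside.
- bar1: copper bar 80 (x) x 24 (y) x 18 mm, 0.26 kg, with two dark bolt-hole marks on top; five alike lie flat on the bench. Origin: centre of its underside.
- bar2: copper bar 80 (x) x 24 (y) x 18 mm, 0.26 kg, with two dark bolt-hole marks on top; five alike lie flat on the bench. Origin: centre of its underside.
- bar3: copper bar 80 (x) x 24 (y) x 18 mm, 0.26 kg, with two dark bolt-hole marks on top; five alike lie flat on the bench. Origin: centre of its underside.
- bar4: copper bar 80 (x) x 24 (y) x 18 mm, 0.26 kg, with two dark bolt-hole marks on top; five alike lie flat on the bench. Origin: centre of its underside.
- bar5: copper bar 80 (x) x 24 (y) x 18 mm, 0.26 kg, with two dark bolt-hole marks on top; five alike lie flat on the bench. Origin: centre of its underside.
- jar: glass jar with a lid, 64 mm across, 75 mm high, a bystander. Origin: centre of its underside.
- tin: steel tin, 72 mm across, 60 mm high, a bystander. Origin: centre of its underside.
- pliers: blue-handled pliers lying flat, about 150 mm long (x), 12 mm high, a bystander. Origin: at the joint, underside.
Not all that is in view belongs to the job. Several things have the shape of the mat; the one meant has the colours described above.

How it is judged:
By the outcome, as a careful person would: the job done as asked, in the order asked, and still so for the second after the job is handed in, with the robot touching nothing.
Of grooved_block, step_block, spanner only 1 to 3 are there at a start; the rules pass over those that are not, and their reading is None.
At some moment in a run one of bar1, bar2, bar3, bar4, bar5 may be knocked a few centimetres aside while the robot is not near it.
Once in a run the grip may slacken for a moment while it holds something.
It also fails if it takes over 210 s, if anything falls off the work surface, if the arm or the gripper's body presses on something with over 40 N, if the wrist force passes 120 N, or if a joint passes its speed limit or range.

ROBOT

A 6-joint arm with a two-finger parallel gripper is mounted at the origin on the work surface. World frame = base frame: x ahead of the robot, y to its left, z up, the work surface at z = 0. Lengths are in m, angles in rad, forces in N, time in s.
With the tool pointing down it reaches from about 0.35 to 0.975 m from the base axis. Payload 4.9 kg.
Tool frame: the origin (TCP) lies at the very end of the fingers, on their centre line; the grasp point (between the pads) lies 19 mm behind it; z points along the fingers, y is the line along which they close (so a half turn about z gives the same grasp; the last joint's range is limited). The gripper opens to 85 mm and grips with 20 to 120 N. Pads are 22 mm wide; open, the fingers measure 114 mm over their backs; the gripper's body (76 mm by 85 mm) begins 54 mm behind the grasp point. The pads swing forward as they close: fully open they stand 13 mm farther back than shut.
Start: joints at [1.128, 0.053, 1.613, -0, 1.476, -0.119], TCP at [0.199, 0.593, 0.231] pointing down, gripper open.
Joint ranges: [-3.01, 3.01], [-1.01, 2.22], [0.06, 2.58], [-1.02, 4.17], [0.09, 2.62], [-3.14, 3.14]. Speed limits (rad/s): [2.57, 2.57, 3.14, 3.14, 3.14, 3.14].

INTERFACE

Orientations are given as a unit quaternion [w, x, y, z].
In Python, from plant import manip gives the robot as it stands.
- The arm moves only by the tool send_rows, never from a script. Its argument "increments" is a list of rows, each an object of numbers: "claw": the closure, from -1 (fully open) to 1 (shut); "dx", "dy", "dz": the shift along the tool's x, y, z in units of 0.5 m (1.0 is 0.5 m); "yaw": the turn about the tool's z in units of 1.5 rad (1.0 is 1.5 rad). A call has 1 to 20 rows; each row is the pose to reach, as a shift and turn from the pose commanded when the call began, along the tool's axes at that moment; what a row does not reach only later rows make up. A row lasts 1/8 s, in which the tool goes at most 62.5 mm and 10.7 degrees, less where a joint would pass 70% of its speed; a pose out of reach is approached as far as the arm can. A call with a number of a shift or a turn outside -1 to 1 is refused whole. A call with a gripper value outside its range is refused whole. The fingers move at their own pace and stop on an object; the grip force is fixed at half the most. Time passes only in rows, so rows that repeat a pose let the fingers close. It gives the time, the measured TCP pose, the force, the opening and the grip force at its end, in the units of the state.
- manip.state(): the state, without advancing time (a new reading comes with each control period).
- manip.grab_frame(name): name is "scene" or "top"; returns the picture (400x640x3 uint8, red, green, blue); there is no depth.
- manip.camera_params(name): a dict with "camera_matrix" (3x3 intrinsics, pixels), "extrinsics" (4x4, takes a point from world to camera coordinates). Camera axes: x right, y down, z forward; pixel columns grow to the right and rows downward; lengths in m; the calibration is good to about 2 mm. A picture is of the moment at which its call begins. camera_params takes no time and is no camera call.
- manip.job_done(): hands the job in; it is judged then, once.
The state is a dict: "time": time; "joint_pos": joint angles; "joint_vel": joint speeds; "joint_efforts": joint torques, N m; "tool_pos": TCP position; "tool_rot": TCP orientation; "contact_force": force on the tool from outside, world axes, zero at the start; "ft_torque": the same for the moment, N m; "gripper_width": opening from 0.0 (shut) to 1.0 (fully open); "grasp_force": force on a finger pad.
Only numpy, scipy, OpenCV 4.12 (cv2) and the standard library are available. Lean on these libraries where they do the work, as an engineer would, in place of code of your own. Each camera call takes 0.05 s, during which the arm holds its last target. There are 200 camera calls.

## Working session

There is one attempt and no reset: what is moved stays moved. The work goes in short steps, Python scripts to look and compute and a tool call to move; the robot and the scene stay as the last step left them, time stands still between calls to the robot, and variables do not carry over. Pictures are saved under pics/ and viewed, at most 14 in all, crops included, and the job is handed in when it is done.

Besides the shell and the picture viewer there is one more tool, called after "Request:" by a JSON object that holds its "api" and its "payload", one argument or row to a line. send_rows: Moves the arm, as the interface text tells. Shifts and turns lie within -1 to 1; 1 stands for 0.5 m of shift or 1.5 rad of turn. Its arguments: {"type":"object","properties":{"increments":{"type":"array","items":{"type":"object","properties":{"claw":{"type":"number"},"dx":{"type":"number"},"dy":{"type":"number"},"dz":{"type":"number"},"yaw":{"type":"number"}}}}},"required":["increments"]}

```bash
mkdir -p pics; ls; python3 - <<'E'
from plant import manip
import cv2
for n in("top","scene"):
    im=manip.grab_frame(n); cv2.imwrite(f"pics/{n}0.png",im[:,:,::-1]); p=manip.camera_params(n); print(p["camera_matrix"],p["extrinsics"])
s=manip.state(); print(s["time"],s["tool_pos"],s["tool_rot"],s["gripper_width"],s["contact_force"])
E
```

```text
pics
[[464.52056355   0.         317.94093454]
 [  0.         464.52056355 196.67847893]
 [  0.           0.           1.        ]] [[-2.25853592e-02 -9.99741736e-01 -2.52258255e-03 -8.74063994e-02]
 [-9.96129583e-01  2.27180048e-02 -8.49102230e-02  6.20633219e-01]
 [ 8.49456018e-02  5.95091220e-04 -9.96385413e-01  1.65312309e+00]
 [ 0.00000000e+00  0.00000000e+00  0.00000000e+00  1.00000000e+00]]
[[435.59430766   0.         314.74142426]
 [  0.         435.59430766 203.5990963 ]
 [  0.           0.           1.        ]] [[-0.87014537  0.49264595 -0.01212498  0.5982484 ]
 [ 0.38912481  0.67178611 -0.63030572 -0.12005807]
 [-0.30237217 -0.55317573 -0.77625233  1.51625924]
 [ 0.          0.          0.          1.        ]]
0.1 [0.19860412 0.59200477 0.23016758] [-2.57051780e-04  1.61193199e-01  9.86922430e-01 -8.96610861e-04] 1.0007246084784618 [ 0.04120952 -0.08693902 -0.38219289]
```

View pics/top0.png

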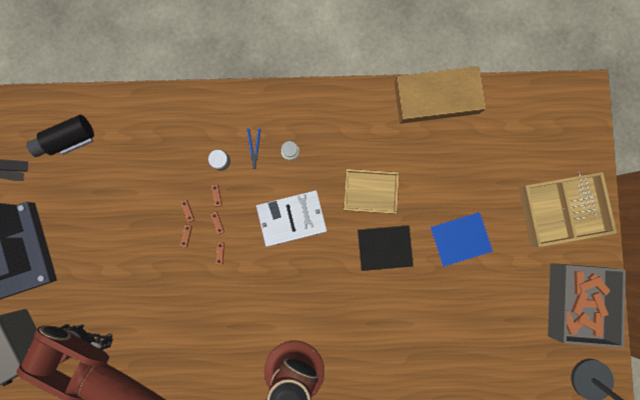

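View pics/scene0.png

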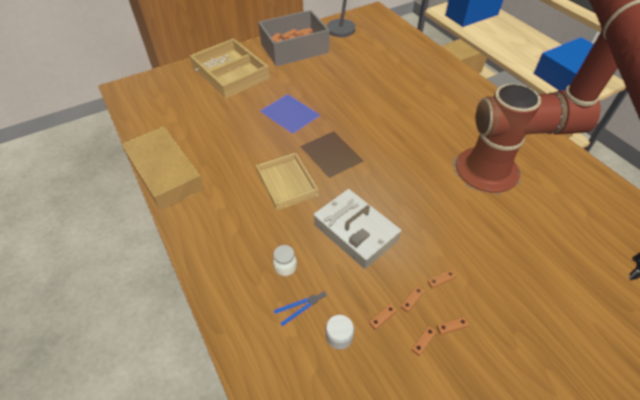

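Top view: the mat candidates are a black sheet at (385,248) and a blue sheet at (461,239), and black fits the description. The tray candidates are an empty wooden tray at (371,191) and a divided box at (570,210) with contents; the empty one fits. The cover at (291,218) carries a dark block at (274,210) and a spanner at (306,211). The bars are near (186,211), (216,195), (217,223), (186,235) and (220,253). I'll confirm with an enlarged crop.

```bash
cat > h.py <<'E'
import numpy as np, cv2
from plant import manip
def cam(n="top"):
    p=manip.camera_params(n); return np.array(p["camera_matrix"]),np.array(p["extrinsics"])
def world(u,v,z,n="top"):
    K,E=cam(n); R,t=E[:3,:3],E[:3,3]; d=R.T@np.linalg.inv(K)@[u,v,1]; c=-R.T@t
    return (c+d*(z-c[2])/d[2])
def pix(P,n="top"):
    K,E=cam(n); q=K@(E[:3,:3]@np.array(P)+E[:3,3]); return q[:2]/q[2]
def frame(n="top",name=None,box=None,s=1):
    im=manip.grab_frame(n)
    if name:
        b=im[:,:,::-1]
        if box: b=b[box[1]:box[3],box[0]:box[2]]
        cv2.imwrite("pics/"+name,cv2.resize(b,None,fx=s,fy=s,interpolation=cv2.INTER_CUBIC))
    return im
def copper(im,z=.018):
    h=cv2.cvtColor(im,cv2.COLOR_RGB2HSV); L=im.astype(int)
    m=((h[...,0]<12)&(h[...,1]>95)&(h[...,2]>110)).astype(np.uint8); m[:,:150]=0; m[:, 330:]=0; m[:160]=0; m[290:]=0
    m=cv2.morphologyEx(m,cv2.MORPH_CLOSE,np.ones((3,3)))
    out=[]
    for c in cv2.findContours(m,0,2)[0]:
        if cv2.contourArea(c)<40: continue
        (u,v),wh,a=cv2.minAreaRect(c); box=cv2.boxPoints(((u,v),wh,a))
        B=np.array([world(x,y,z)[:2] for x,y in box]); e1=B[1]-B[0]; e2=B[2]-B[1]
        e=e1 if e1@e1>e2@e2 else e2
        out.append((u,v,*B.mean(0),np.degrees(np.arctan2(e[1],e[0]))%180,np.linalg.norm(e1),np.linalg.norm(e2)))
    return out
E
python3 - <<'E'
from h import *
im=cv2.imread("pics/top0.png")
cv2.imwrite("pics/crop0.png",cv2.resize(im[160:280,240:420],None,fx=4.4,fy=4.4,interpolation=cv2.INTER_CUBIC))
for r in copper(im[:,:,::-1].copy()): print(np.round(r,3))
E
```

```text
[2.19382e+02 2.53029e+02 4.24000e-01 2.58000e-01 1.75339e+02 7.90000e-02
 2.40000e-02]
[1.85235e+02 2.35559e+02 4.89000e-01 3.81000e-01 1.65962e+02 8.00000e-02
 2.40000e-02]
[2.16880e+02 2.22864e+02 5.33000e-01 2.66000e-01 1.92900e+01 2.50000e-02
 8.00000e-02]
[1.86726e+02 2.10603e+02 5.79000e-01 3.75000e-01 2.04170e+01 2.40000e-02
 8.00000e-02]
[2.16038e+02 1.95192e+02 6.33000e-01 2.69000e-01 1.09680e+01 2.40000e-02
 7.90000e-02]
```

View pics/crop0.png

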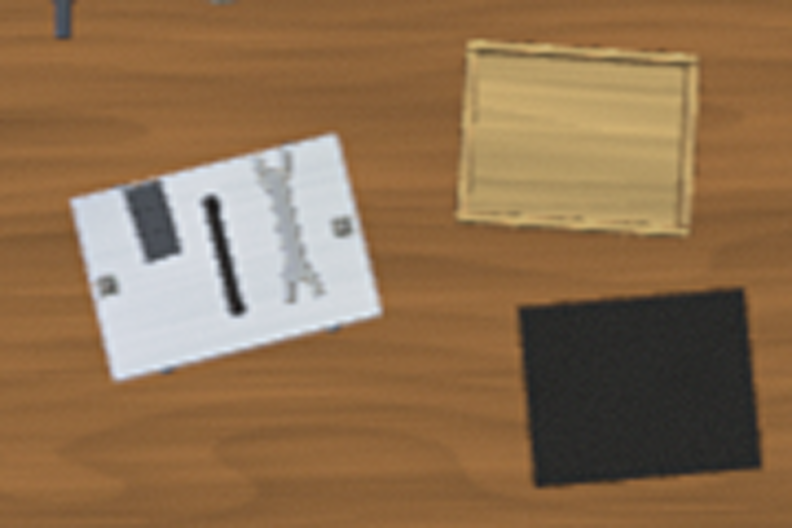

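The crop confirms three things: the empty wooden tray at crop (577,138), the plain black mat at (640,388), and the cover, which carries the dark step block at (153,221) and the spanner at (288,228). There is no grooved block. Next I'll measure poses.

```bash
cat >> h.py <<'E'
from scipy.spatial.transform import Rotation as Rn
def ori(P):
    c,wh,a=cv2.minAreaRect(np.float32(P)*1000); B=cv2.boxPoints((c,wh,a))/1000
    e1=B[1]-B[0]; e2=B[2]-B[1]; e=e1 if e1@e1>e2@e2 else e2
    return np.round([*B.mean(0),np.degrees(np.arctan2(e[1],e[0]))%180,np.linalg.norm(e1),np.linalg.norm(e2)],4)
def rel(targets):
    """targets: (x,y,z,deg of finger closing line in world[,label]); prints rows in tool axes"""
    s=manip.state(); w,x,y,z=s["tool_rot"]; R=Rn.from_quat([x,y,z,w]).as_matrix(); p=np.array(s["tool_pos"])
    a0=np.degrees(np.arctan2(R[1,1],R[0,1]))
    print("now",np.round(p,4),"closing",round(a0,1),"w",round(s["gripper_width"],3),"gf",round(s["grasp_force"],1),"F",np.round(s["contact_force"],1),"j6",round(s["joint_pos"][5],2),"t",round(s["time"],1))
    for t in targets:
        d=R.T@(np.array(t[:3])-p)/.5; da=(t[3]-a0+90)%180-90
        print(np.round(d,3),"yaw",round(np.radians(-da)/1.5,3),"alt",round(np.radians(-(da-180*np.sign(da)))/1.5,3))
E
python3 - <<'E'
from h import *
im=cv2.imread("pics/top0.png"); g=im[...,::-1].copy()
cr=lambda X,Y:((X+.5)/4.4-.5+240,(Y+.5)/4.4-.5+160)
P=lambda L,z:[world(*cr(*q),z)[:2] for q in L]
print("tray",ori(P([(470,40),(698,56),(690,235),(457,220)],.035)))
print("mat",ori(P([(520,307),(744,289),(761,467),(537,487)],.004)))
print("handle",np.round(P([(209,197),(238,314)],.096),4))
h=cv2.cvtColor(im,cv2.COLOR_BGR2HSV); m=((h[...,1]<60)&(h[...,2]>150)).astype(np.uint8); m[:185]=0;m[255:]=0;m[:,:250]=0;m[:,335:]=0
m=cv2.morphologyEx(m,cv2.MORPH_CLOSE,np.ones((9,9))); c=max(cv2.findContours(m,0,2)[0],key=cv2.contourArea)
print("cover",ori([world(*q[0],.056)[:2] for q in c]))
print("holes",np.round(P([(106,287),(342,228)],.056),4))
v=h[...,2]; hull=cv2.fillConvexPoly(np.zeros_like(m),cv2.boxPoints(cv2.minAreaRect(c)).astype(int),1); hull=cv2.erode(hull,np.ones((3,3)))
k=((v<205)&(hull>0)).astype(np.uint8)
for c in cv2.findContours(k,0,2)[0]:
    if cv2.contourArea(c)<8: continue
    print(c.reshape(-1,2).mean(0),cv2.contourArea(c),ori([world(*q[0],.072)[:2] for q in c]))
b=cv2.imread("pics/scene0.png")[180:275,300:410]
cv2.imwrite("pics/s0c.png",cv2.resize(b,None,fx=6,fy=6,interpolation=cv2.INTER_CUBIC))
print("campos",-cam()[1][:3,:3].T@cam()[1][:3,3])
E
```

```text
tray [ 0.6348 -0.2932 85.0079  0.1485  0.1901]
mat [ 0.4297 -0.3415 93.6988  0.1861  0.1481]
handle [[ 0.5882  0.0057]
 [ 0.4959 -0.0154]]
cover [ 5.421000e-01 -3.700000e-03  1.027956e+02  2.234000e-01  1.520000e-01]
holes [[ 0.5205  0.0924]
 [ 0.5636 -0.0982]]
[318.    211.125] 18.0 [ 5.6420e-01 -9.8800e-02  8.8697e+01  1.4000e-02  1.7500e-02]
[260.07142857 218.89285714] 28.5 [ 0.5502  0.0997 14.5496  0.0214  0.0792]
[290.45454545 217.81818182] 111.0 [ 5.43500e-01 -2.90000e-03  1.35753e+01  1.85000e-02  9.96000e-02]
[274.1        209.86666667] 156.0 [ 0.5721  0.0528 17.4835  0.0355  0.0636]
[305.0862069  211.25862069] 173.0 [ 0.5662 -0.0544 12.4992  0.0342  0.1227]
campos [ 0.47583147 -0.10246713  1.69962534]
```

View pics/s0c.png

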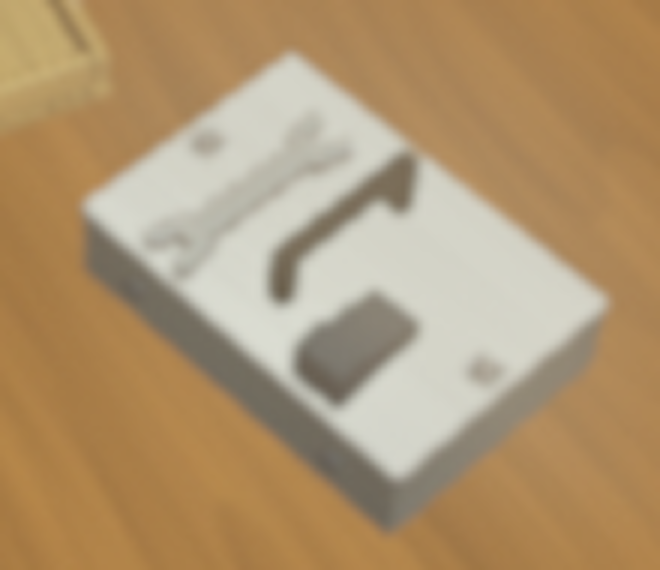

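The step block's steps rise toward the robot, and the spanner lies beside the handle. I'll grip both across their narrow side with the gripper part open so it clears the handle. The block goes first.

```bash
python3 - <<'E'
from h import *
rel([(.572,.0525,.2,105),(.572,.0525,.060,105)])
E
```

```text
now [0.1986 0.592  0.2302] closing 71.4 w 1.001 gf 0.0 F [ 0.  -0.1 -0.4] j6 -0.12 t 0.1
[-1.051 -0.785  0.062] yaw -0.39 alt 1.704
[-1.051 -0.785  0.342] yaw -0.39 alt 1.704
```

Request:
{"api": "send_rows", "payload": {
  "increments": [
    {"dx": -0.95, "dy": -0.7, "dz": 0.06, "yaw": -0.39, "claw": -0.2},
    {"dx": -0.95, "dy": -0.7, "dz": 0.06, "yaw": -0.39, "claw": -0.2},
    {"dx": -0.95, "dy": -0.7, "dz": 0.06, "yaw": -0.39, "claw": -0.2},
    {"dx": -0.95, "dy": -0.7, "dz": 0.06, "yaw": -0.39, "claw": -0.2},
    {"dx": -0.95, "dy": -0.7, "dz": 0.06, "yaw": -0.39, "claw": -0.2},
    {"dx": -0.95, "dy": -0.7, "dz": 0.06, "yaw": -0.39, "claw": -0.2},
    {"dx": -0.95, "dy": -0.7, "dz": 0.06, "yaw": -0.39, "claw": -0.2},
    {"dx": -0.95, "dy": -0.7, "dz": 0.06, "yaw": -0.39, "claw": -0.2},
    {"dx": -0.95, "dy": -0.7, "dz": 0.06, "yaw": -0.39, "claw": -0.2},
    {"dx": -0.95, "dy": -0.7, "dz": 0.06, "yaw": -0.39, "claw": -0.2},
    {"dx": -0.95, "dy": -0.7, "dz": 0.06, "yaw": -0.39, "claw": -0.2},
    {"dx": -0.95, "dy": -0.7, "dz": 0.06, "yaw": -0.39, "claw": -0.2}
  ]
}}

```text
time: 1.6
tool_pos: [0.5373, 0.1099, 0.2008]
tool_rot: [-0.001, -0.13, 0.991, 0.0]
contact_force: [-0.2, 0.0, -0.9]
gripper_width: 0.6
grasp_force: 0.0
```

```bash
python3 - <<'E'
from h import *
rel([(.572,.0525,.2,105),(.572,.0525,.060,105)])
E
```

```text
now [0.5373 0.1099 0.2008] closing 105.0 w 0.6 gf 0.0 F [-0.2  0.  -0.9] j6 -1.77 t 1.6
[-0.037 -0.129  0.002] yaw -0.0 alt 2.094
[-0.038 -0.129  0.282] yaw -0.0 alt 2.094
```

Request:
{"api": "send_rows", "payload": {
  "increments": [
    {"dx": -0.037, "dy": -0.129, "dz": 0.0, "claw": -0.2},
    {"dx": -0.037, "dy": -0.129, "dz": 0.08, "claw": -0.2},
    {"dx": -0.037, "dy": -0.129, "dz": 0.16, "claw": -0.2},
    {"dx": -0.037, "dy": -0.129, "dz": 0.22, "claw": -0.2},
    {"dx": -0.037, "dy": -0.129, "dz": 0.25, "claw": -0.2},
    {"dx": -0.037, "dy": -0.129, "dz": 0.27, "claw": -0.2},
    {"dx": -0.037, "dy": -0.129, "dz": 0.281, "claw": -0.2},
    {"dx": -0.037, "dy": -0.129, "dz": 0.281, "claw": -0.2},
    {"dx": -0.037, "dy": -0.129, "dz": 0.281, "claw": 0.5},
    {"dx": -0.037, "dy": -0.129, "dz": 0.281, "claw": 0.5},
    {"dx": -0.037, "dy": -0.129, "dz": 0.281, "claw": 0.5},
    {"dx": -0.037, "dy": -0.129, "dz": 0.281, "claw": 0.5},
    {"dx": -0.037, "dy": -0.129, "dz": 0.281, "claw": 0.5}
  ]
}}

```text
invalid input
```

Request:
{"api": "send_rows", "payload": {
  "increments": [
    {"dx": -0.037, "dy": -0.129, "dz": 0.0, "yaw": 0, "claw": -0.2},
    {"dx": -0.037, "dy": -0.129, "dz": 0.08, "yaw": 0, "claw": -0.2},
    {"dx": -0.037, "dy": -0.129, "dz": 0.16, "yaw": 0, "claw": -0.2},
    {"dx": -0.037, "dy": -0.129, "dz": 0.22, "yaw": 0, "claw": -0.2},
    {"dx": -0.037, "dy": -0.129, "dz": 0.25, "yaw": 0, "claw": -0.2},
    {"dx": -0.037, "dy": -0.129, "dz": 0.27, "yaw": 0, "claw": -0.2},
    {"dx": -0.037, "dy": -0.129, "dz": 0.281, "yaw": 0, "claw": -0.2},
    {"dx": -0.037, "dy": -0.129, "dz": 0.281, "yaw": 0, "claw": -0.2},
    {"dx": -0.037, "dy": -0.129, "dz": 0.281, "yaw": 0, "claw": 0.5},
    {"dx": -0.037, "dy": -0.129, "dz": 0.281, "yaw": 0, "claw": 0.5},
    {"dx": -0.037, "dy": -0.129, "dz": 0.281, "yaw": 0, "claw": 0.5},
    {"dx": -0.037, "dy": -0.129, "dz": 0.281, "yaw": 0, "claw": 0.5},
    {"dx": -0.037, "dy": -0.129, "dz": 0.281, "yaw": 0, "claw": 0.5}
  ]
}}

```text
time: 3.22
tool_pos: [0.5734, 0.0521, 0.0622]
tool_rot: [0.001, -0.13, 0.991, -0.0]
contact_force: [-0.3, 0.1, 4.4]
gripper_width: 0.334
grasp_force: 61.5
```

```bash
python3 - <<'E'
from h import *
rel([(.572,.0525,.2,105),(.663,-.2955,.2,-5),(.663,-.2955,.014,-5)])
E
```

```text
now [0.5734 0.0521 0.0622] closing 105.0 w 0.334 gf 61.5 F [-0.3  0.1  4.4] j6 -1.87 t 3.2
[ 0.002  0.001 -0.276] yaw -0.0 alt 2.094
[ 0.006 -0.718 -0.275] yaw -0.815 alt 1.279
[ 0.006 -0.718  0.097] yaw -0.815 alt 1.279
```

Request:
{"api": "send_rows", "payload": {
  "increments": [
    {"dx": 0, "dy": 0, "dz": -0.1, "yaw": 0, "claw": 0.5},
    {"dx": 0, "dy": 0, "dz": -0.2, "yaw": 0, "claw": 0.5},
    {"dx": 0, "dy": 0, "dz": -0.275, "yaw": 0, "claw": 0.5},
    {"dx": 0.006, "dy": -0.1, "dz": -0.275, "yaw": 0.12, "claw": 0.5},
    {"dx": 0.006, "dy": -0.2, "dz": -0.275, "yaw": 0.24, "claw": 0.5},
    {"dx": 0.006, "dy": -0.3, "dz": -0.275, "yaw": 0.36, "claw": 0.5},
    {"dx": 0.006, "dy": -0.4, "dz": -0.275, "yaw": 0.48, "claw": 0.5},
    {"dx": 0.006, "dy": -0.5, "dz": -0.275, "yaw": 0.6, "claw": 0.5},
    {"dx": 0.006, "dy": -0.6, "dz": -0.275, "yaw": 0.72, "claw": 0.5},
    {"dx": 0.006, "dy": -0.718, "dz": -0.275, "yaw": 0.84, "claw": 0.5},
    {"dx": 0.006, "dy": -0.718, "dz": -0.275, "yaw": 0.95, "claw": 0.5},
    {"dx": 0.006, "dy": -0.718, "dz": -0.275, "yaw": 0.95, "claw": 0.5}
  ]
}}

```text
time: 4.72
tool_pos: [0.6613, -0.296, 0.1962]
tool_rot: [-0.002, 0.549, 0.836, -0.0]
contact_force: [0.1, 0.2, -2.5]
gripper_width: 0.339
grasp_force: 60.6
```

```bash
python3 - <<'E'
from h import *
rel([(.663,-.2955,.2,-5),(.663,-.2955,.0155,-5)])
E
```

```text
now [ 0.6613 -0.296   0.1962] closing 23.4 w 0.339 gf 60.6 F [ 0.1  0.2 -2.5] j6 -0.93 t 4.7
[-0.     0.003 -0.008] yaw 0.33 alt -1.764
[-0.001  0.004  0.361] yaw 0.33 alt -1.764
```

Request:
{"api": "send_rows", "payload": {
  "increments": [
    {"dx": 0, "dy": 0.003, "dz": 0, "yaw": 0.11, "claw": 0.5},
    {"dx": 0, "dy": 0.003, "dz": 0, "yaw": 0.22, "claw": 0.5},
    {"dx": 0, "dy": 0.003, "dz": 0, "yaw": 0.33, "claw": 0.5},
    {"dx": 0, "dy": 0.003, "dz": 0.1, "yaw": 0.33, "claw": 0.5},
    {"dx": 0, "dy": 0.003, "dz": 0.2, "yaw": 0.33, "claw": 0.5},
    {"dx": 0, "dy": 0.003, "dz": 0.28, "yaw": 0.33, "claw": 0.5},
    {"dx": 0, "dy": 0.003, "dz": 0.32, "yaw": 0.33, "claw": 0.5},
    {"dx": 0, "dy": 0.003, "dz": 0.345, "yaw": 0.33, "claw": 0.5},
    {"dx": 0, "dy": 0.003, "dz": 0.36, "yaw": 0.33, "claw": 0.5},
    {"dx": 0, "dy": 0.003, "dz": 0.36, "yaw": 0.33, "claw": 0.5},
    {"dx": 0, "dy": 0.003, "dz": 0.36, "yaw": 0.33, "claw": 0.1},
    {"dx": 0, "dy": 0.003, "dz": 0.36, "yaw": 0.33, "claw": 0.1},
    {"dx": 0, "dy": 0.003, "dz": 0.36, "yaw": 0.33, "claw": 0.1},
    {"dx": 0, "dy": 0.003, "dz": 0.25, "yaw": 0.33, "claw": 0.1},
    {"dx": 0, "dy": 0.003, "dz": 0.15, "yaw": 0.33, "claw": 0.1},
    {"dx": 0, "dy": 0.003, "dz": 0, "yaw": 0.33, "claw": 0.1},
    {"dx": 0, "dy": 0.003, "dz": 0, "yaw": 0.33, "claw": 0.1}
  ]
}}

```text
time: 6.85
tool_pos: [0.6663, -0.2965, 0.2067]
tool_rot: [0.006, 0.737, 0.675, 0.002]
contact_force: [-0.1, -0.5, 0.8]
gripper_width: 0.45
grasp_force: 0.0
```

```bash
python3 - <<'E'
from h import *
rel([(.5655,-.0545,.2,102.5)])
frame("top","a1.png",(240,160,420,280),4.4)
E
```

```text
now [ 0.6663 -0.2965  0.2067] closing -5.0 w 0.45 gf 0.0 F [-0.1 -0.5  0.8] j6 -0.43 t 6.8
[ 0.465 -0.243  0.008] yaw 0.843 alt -1.251
```

View pics/a1.png

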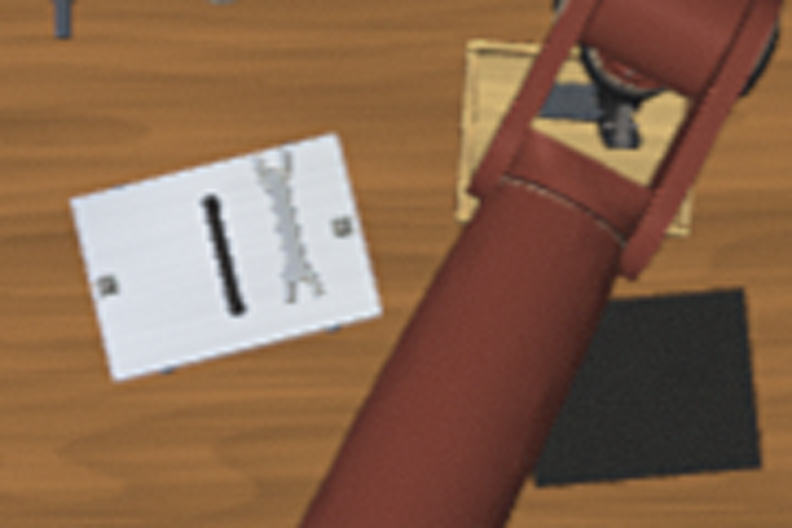

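The tray now holds the step block and the cover holds only the spanner at crop (288,228). Spanner next.

Request:
{"api": "send_rows", "payload": {
  "increments": [
    {"dx": 0.1, "dy": -0.05, "dz": 0.008, "yaw": 0.12, "claw": 0.1},
    {"dx": 0.2, "dy": -0.1, "dz": 0.008, "yaw": 0.24, "claw": 0.1},
    {"dx": 0.3, "dy": -0.15, "dz": 0.008, "yaw": 0.36, "claw": 0.1},
    {"dx": 0.4, "dy": -0.2, "dz": 0.008, "yaw": 0.48, "claw": 0.1},
    {"dx": 0.465, "dy": -0.243, "dz": 0.008, "yaw": 0.6, "claw": 0.1},
    {"dx": 0.465, "dy": -0.243, "dz": 0.008, "yaw": 0.72, "claw": 0.1},
    {"dx": 0.465, "dy": -0.243, "dz": 0.008, "yaw": 0.843, "claw": 0.1},
    {"dx": 0.465, "dy": -0.243, "dz": 0.008, "yaw": 0.843, "claw": 0.1},
    {"dx": 0.465, "dy": -0.243, "dz": 0.008, "yaw": 0.843, "claw": 0.1}
  ]
}}

```text
time: 8.02
tool_pos: [0.5625, -0.0527, 0.1933]
tool_rot: [-0.0, 0.994, 0.11, -0.001]
contact_force: [0.8, 1.3, -0.0]
gripper_width: 0.453
grasp_force: 0.0
```

```bash
python3 - <<'E'
from h import *
rel([(.5655,-.0545,.0595,102.5)])
E
```

```text
now [ 0.5625 -0.0527  0.1933] closing -77.4 w 0.453 gf 0.0 F [ 0.8  1.3 -0. ] j6 1.12 t 8.0
[0.006 0.005 0.268] yaw 0.002 alt -2.093
```

Request:
{"api": "send_rows", "payload": {
  "increments": [
    {"dx": 0.006, "dy": 0.005, "dz": 0.1, "yaw": 0, "claw": 0.1},
    {"dx": 0.006, "dy": 0.005, "dz": 0.18, "yaw": 0, "claw": 0.1},
    {"dx": 0.006, "dy": 0.005, "dz": 0.22, "yaw": 0, "claw": 0.1},
    {"dx": 0.006, "dy": 0.005, "dz": 0.24, "yaw": 0, "claw": 0.1},
    {"dx": 0.006, "dy": 0.005, "dz": 0.24, "yaw": 0, "claw": 0.1},
    {"dx": 0.006, "dy": 0.005, "dz": 0.24, "yaw": 0, "claw": 0.1},
    {"dx": 0.006, "dy": 0.005, "dz": 0.24, "yaw": 0, "claw": 0.1}
  ]
}}

```text
time: 8.9
tool_pos: [0.5674, -0.0547, 0.0759]
tool_rot: [0.0, 0.994, 0.109, 0.001]
contact_force: [0.6, 0.1, 0.6]
gripper_width: 0.453
grasp_force: 0.0
```

```bash
python3 - <<'E'
from h import *
rel([(.5655,-.0545,.0595,102.5)])
E
```

```text
now [ 0.5674 -0.0547  0.0759] closing -77.5 w 0.453 gf 0.0 F [0.6 0.1 0.6] j6 1.13 t 8.9
[-0.004 -0.001  0.033] yaw 0.0 alt -2.094
```

Request:
{"api": "send_rows", "payload": {
  "increments": [
    {"dx": -0.002, "dy": 0, "dz": 0.016, "yaw": 0, "claw": 0.1},
    {"dx": -0.002, "dy": 0, "dz": 0.03, "yaw": 0, "claw": 0.1},
    {"dx": -0.002, "dy": 0, "dz": 0.03, "yaw": 0, "claw": 0.1},
    {"dx": -0.002, "dy": 0, "dz": 0.03, "yaw": 0, "claw": 0.8},
    {"dx": -0.002, "dy": 0, "dz": 0.03, "yaw": 0, "claw": 0.8},
    {"dx": -0.002, "dy": 0, "dz": 0.03, "yaw": 0, "claw": 0.8},
    {"dx": -0.002, "dy": 0, "dz": 0.03, "yaw": 0, "claw": 0.8},
    {"dx": -0.002, "dy": 0, "dz": 0.03, "yaw": 0, "claw": 0.8}
  ]
}}

```text
time: 9.9
tool_pos: [0.5657, -0.0547, 0.0596]
tool_rot: [0.0, 0.994, 0.109, 0.0]
contact_force: [0.3, 0.1, 0.6]
gripper_width: 0.168
grasp_force: 61.6
```

```bash
python3 - <<'E'
from h import *
rel([(.600,-.290,.2,175),(.600,-.290,.014,175)])
E
```

```text
now [ 0.5657 -0.0547  0.0596] closing -77.5 w 0.168 gf 61.6 F [0.3 0.1 0.6] j6 1.13 t 9.9
[-0.035  0.474 -0.281] yaw -0.843 alt 1.251
[-0.035  0.474  0.091] yaw -0.843 alt 1.251
```

Request:
{"api": "send_rows", "payload": {
  "increments": [
    {"dx": 0, "dy": 0, "dz": -0.1, "yaw": 0, "claw": 0.8},
    {"dx": 0, "dy": 0, "dz": -0.2, "yaw": 0, "claw": 0.8},
    {"dx": 0, "dy": 0, "dz": -0.28, "yaw": 0, "claw": 0.8},
    {"dx": -0.007, "dy": 0.09, "dz": -0.28, "yaw": -0.12, "claw": 0.8},
    {"dx": -0.014, "dy": 0.18, "dz": -0.28, "yaw": -0.24, "claw": 0.8},
    {"dx": -0.021, "dy": 0.27, "dz": -0.28, "yaw": -0.36, "claw": 0.8},
    {"dx": -0.028, "dy": 0.36, "dz": -0.28, "yaw": -0.48, "claw": 0.8},
    {"dx": -0.035, "dy": 0.42, "dz": -0.28, "yaw": -0.6, "claw": 0.8},
    {"dx": -0.035, "dy": 0.474, "dz": -0.28, "yaw": -0.72, "claw": 0.8},
    {"dx": -0.035, "dy": 0.474, "dz": -0.28, "yaw": -0.843, "claw": 0.8},
    {"dx": -0.035, "dy": 0.474, "dz": -0.2, "yaw": -0.843, "claw": 0.8},
    {"dx": -0.035, "dy": 0.474, "dz": -0.1, "yaw": -0.843, "claw": 0.8},
    {"dx": -0.035, "dy": 0.474, "dz": -0.03, "yaw": -0.843, "claw": 0.8},
    {"dx": -0.035, "dy": 0.474, "dz": -0.03, "yaw": -0.843, "claw": 0.8},
    {"dx": -0.035, "dy": 0.474, "dz": -0.03, "yaw": -0.843, "claw": 0.8},
    {"dx": -0.035, "dy": 0.474, "dz": -0.03, "yaw": -0.843, "claw": 0.8}
  ]
}}

```text
time: 11.9
tool_pos: [0.6012, -0.2908, 0.0773]
tool_rot: [0.002, 0.737, 0.675, 0.001]
contact_force: [0.8, 0.3, -1.4]
gripper_width: 0.162
grasp_force: 61.3
```

```bash
python3 - <<'E'
from h import *
rel([(.600,-.290,.0125,175)])
E
```

```text
now [ 0.6012 -0.2908  0.0773] closing -5.0 w 0.162 gf 61.3 F [ 0.8  0.3 -1.4] j6 -0.47 t 11.9
[ 0.002 -0.003  0.13 ] yaw -0.0 alt 2.094
```

Request:
{"api": "send_rows", "payload": {
  "increments": [
    {"dx": 0, "dy": 0, "dz": 0.06, "yaw": 0, "claw": 0.8},
    {"dx": 0, "dy": 0, "dz": 0.1, "yaw": 0, "claw": 0.8},
    {"dx": 0, "dy": 0, "dz": 0.12, "yaw": 0, "claw": 0.8},
    {"dx": 0, "dy": 0, "dz": 0.13, "yaw": 0, "claw": 0.8},
    {"dx": 0, "dy": 0, "dz": 0.13, "yaw": 0, "claw": 0.8},
    {"dx": 0, "dy": 0, "dz": 0.13, "yaw": 0, "claw": 0.3},
    {"dx": 0, "dy": 0, "dz": 0.13, "yaw": 0, "claw": 0.3},
    {"dx": 0, "dy": 0, "dz": 0.13, "yaw": 0, "claw": 0.3},
    {"dx": 0, "dy": 0, "dz": 0.05, "yaw": 0, "claw": 0.3},
    {"dx": 0, "dy": 0, "dz": -0.05, "yaw": 0, "claw": 0.3},
    {"dx": 0, "dy": 0, "dz": -0.15, "yaw": 0, "claw": 0.3},
    {"dx": 0, "dy": 0, "dz": -0.25, "yaw": 0, "claw": 0},
    {"dx": 0, "dy": 0, "dz": -0.25, "yaw": 0, "claw": 0},
    {"dx": 0, "dy": 0, "dz": -0.25, "yaw": 0, "claw": 0}
  ]
}}

```text
time: 13.65
tool_pos: [0.5994, -0.2897, 0.1988]
tool_rot: [-0.0, 0.738, 0.675, -0.0]
contact_force: [-0.9, -0.4, -0.2]
gripper_width: 0.498
grasp_force: 0.0
```

```bash
python3 - <<'E'
from h import *
rel([(.542,-.0035,.2,102.75),(.542,-.0035,.13,102.75)])
E
```

```text
now [ 0.5994 -0.2897  0.1988] closing -5.0 w 0.498 gf 0.0 F [-0.9 -0.4 -0.2] j6 -0.47 t 13.7
[ 0.56  -0.165 -0.002] yaw 0.84 alt -1.254
[ 0.56  -0.165  0.138] yaw 0.84 alt -1.254
```

Request:
{"api": "send_rows", "payload": {
  "increments": [
    {"dx": 0.1, "dy": -0.03, "dz": 0, "yaw": 0.12, "claw": 0},
    {"dx": 0.2, "dy": -0.06, "dz": 0, "yaw": 0.24, "claw": 0},
    {"dx": 0.3, "dy": -0.09, "dz": 0, "yaw": 0.36, "claw": 0},
    {"dx": 0.4, "dy": -0.12, "dz": 0, "yaw": 0.48, "claw": 0},
    {"dx": 0.5, "dy": -0.15, "dz": 0, "yaw": 0.6, "claw": 0},
    {"dx": 0.56, "dy": -0.165, "dz": 0, "yaw": 0.72, "claw": 0},
    {"dx": 0.56, "dy": -0.165, "dz": 0, "yaw": 0.84, "claw": 0},
    {"dx": 0.56, "dy": -0.165, "dz": 0.06, "yaw": 0.84, "claw": 0},
    {"dx": 0.56, "dy": -0.165, "dz": 0.13, "yaw": 0.84, "claw": 0},
    {"dx": 0.56, "dy": -0.165, "dz": 0.13, "yaw": 0.84, "claw": 0},
    {"dx": 0.56, "dy": -0.165, "dz": 0.13, "yaw": 0.84, "claw": 0},
    {"dx": 0.56, "dy": -0.165, "dz": 0.13, "yaw": 0.84, "claw": 0}
  ]
}}

```text
time: 15.15
tool_pos: [0.5431, -0.0039, 0.1359]
tool_rot: [0.0, 0.994, 0.111, 0.001]
contact_force: [0.3, -1.1, 1.0]
gripper_width: 0.503
grasp_force: 0.0
```

```bash
python3 - <<'E'
from h import *
rel([(.542,-.0035,.071,102.75)])
im=frame("top","a2.png",(240,160,420,280),4.4)
for r in copper(im): print(np.round(r,3))
E
```

```text
now [ 0.5431 -0.0039  0.1359] closing -77.2 w 0.503 gf 0.0 F [ 0.3 -1.1  1. ] j6 1.2 t 15.2
[-0.002 -0.001  0.13 ] yaw 0.0 alt -2.094
[2.19376e+02 2.52990e+02 4.24000e-01 2.58000e-01 1.74971e+02 7.90000e-02
 2.50000e-02]
[1.85147e+02 2.35412e+02 4.90000e-01 3.81000e-01 1.65964e+02 7.90000e-02
 2.50000e-02]
[2.16880e+02 2.22864e+02 5.33000e-01 2.66000e-01 1.92900e+01 2.50000e-02
 8.00000e-02]
[1.86726e+02 2.10603e+02 5.79000e-01 3.75000e-01 2.04170e+01 2.40000e-02
 8.00000e-02]
[2.76708e+02 2.46147e+02 4.45000e-01 5.10000e-02 1.70552e+02 3.27000e-01
 1.54000e-01]
[2.16058e+02 1.95288e+02 6.33000e-01 2.69000e-01 1.09680e+01 2.40000e-02
 8.00000e-02]
```

View pics/a2.png

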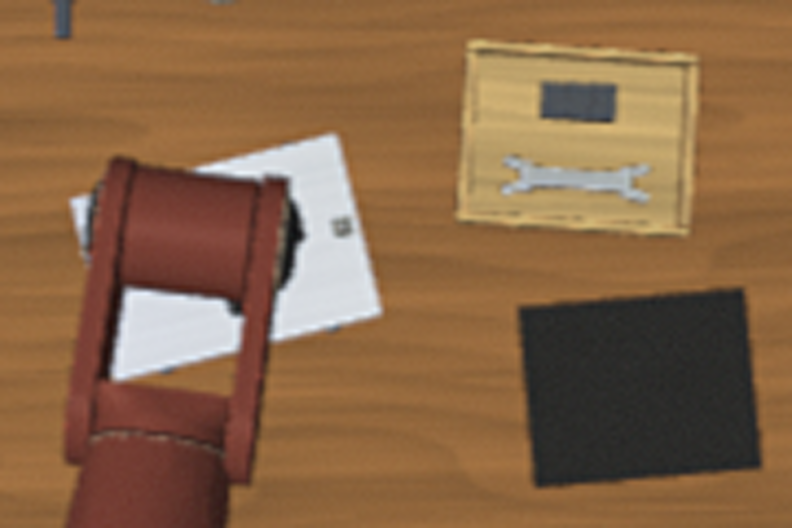

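The tray holds the block at (578,102) and the spanner at (575,180), and the cover is clear. Now I'll grip the handle.

Request:
{"api": "send_rows", "payload": {
  "increments": [
    {"dx": -0.002, "dy": -0.001, "dz": 0.06, "yaw": 0, "claw": 0},
    {"dx": -0.002, "dy": -0.001, "dz": 0.1, "yaw": 0, "claw": 0},
    {"dx": -0.002, "dy": -0.001, "dz": 0.13, "yaw": 0, "claw": 0},
    {"dx": -0.002, "dy": -0.001, "dz": 0.13, "yaw": 0, "claw": 0},
    {"dx": -0.002, "dy": -0.001, "dz": 0.13, "yaw": 0, "claw": 0.95},
    {"dx": -0.002, "dy": -0.001, "dz": 0.13, "yaw": 0, "claw": 0.95},
    {"dx": -0.002, "dy": -0.001, "dz": 0.13, "yaw": 0, "claw": 0.95},
    {"dx": -0.002, "dy": -0.001, "dz": 0.13, "yaw": 0, "claw": 0.95},
    {"dx": -0.002, "dy": -0.001, "dz": 0.13, "yaw": 0, "claw": 0.95},
    {"dx": -0.002, "dy": -0.001, "dz": 0.13, "yaw": 0, "claw": 0.95},
    {"dx": -0.002, "dy": -0.001, "dz": 0.13, "yaw": 0, "claw": 0.95}
  ]
}}

```text
time: 16.58
tool_pos: [0.5419, -0.0035, 0.0705]
tool_rot: [0.0, 0.994, 0.111, 0.001]
contact_force: [-0.6, 0.2, 4.9]
gripper_width: 0.121
grasp_force: 60.4
```

```bash
python3 - <<'E'
from h import *
rel([(.542,-.0035,.21,102.75),(.430,-.3415,.21,93.7),(.430,-.3415,.04,93.7)])
E
```

```text
now [ 0.5419 -0.0035  0.0705] closing -77.2 w 0.121 gf 60.4 F [-0.6  0.2  4.9] j6 1.2 t 16.6
[ 0.001  0.    -0.279] yaw 0.0 alt -2.094
[-0.367  0.61  -0.279] yaw 0.105 alt -1.989
[-0.368  0.61   0.061] yaw 0.105 alt -1.989
```

Request:
{"api": "send_rows", "payload": {
  "increments": [
    {"dx": 0, "dy": 0, "dz": -0.02, "yaw": 0, "claw": 0.95},
    {"dx": 0, "dy": 0, "dz": -0.04, "yaw": 0, "claw": 0.95},
    {"dx": 0, "dy": 0, "dz": -0.06, "yaw": 0, "claw": 0.95},
    {"dx": 0, "dy": 0, "dz": -0.1, "yaw": 0, "claw": 0.95},
    {"dx": 0, "dy": 0, "dz": -0.18, "yaw": 0, "claw": 0.95},
    {"dx": 0, "dy": 0, "dz": -0.25, "yaw": 0, "claw": 0.95},
    {"dx": -0.05, "dy": 0.08, "dz": -0.25, "yaw": 0.02, "claw": 0.95},
    {"dx": -0.1, "dy": 0.16, "dz": -0.25, "yaw": 0.04, "claw": 0.95},
    {"dx": -0.15, "dy": 0.24, "dz": -0.25, "yaw": 0.06, "claw": 0.95},
    {"dx": -0.2, "dy": 0.32, "dz": -0.25, "yaw": 0.08, "claw": 0.95},
    {"dx": -0.25, "dy": 0.4, "dz": -0.25, "yaw": 0.1, "claw": 0.95},
    {"dx": -0.3, "dy": 0.48, "dz": -0.25, "yaw": 0.105, "claw": 0.95},
    {"dx": -0.34, "dy": 0.56, "dz": -0.25, "yaw": 0.105, "claw": 0.95},
    {"dx": -0.367, "dy": 0.61, "dz": -0.25, "yaw": 0.105, "claw": 0.95},
    {"dx": -0.367, "dy": 0.61, "dz": -0.16, "yaw": 0.105, "claw": 0.95},
    {"dx": -0.367, "dy": 0.61, "dz": -0.08, "yaw": 0.105, "claw": 0.95},
    {"dx": -0.367, "dy": 0.61, "dz": 0, "yaw": 0.105, "claw": 0.95},
    {"dx": -0.367, "dy": 0.61, "dz": 0.04, "yaw": 0.105, "claw": 0.95},
    {"dx": -0.367, "dy": 0.61, "dz": 0.04, "yaw": 0.105, "claw": 0.95},
    {"dx": -0.367, "dy": 0.61, "dz": 0.04, "yaw": 0.105, "claw": 0.95}
  ]
}}

```text
time: 19.08
tool_pos: [0.4306, -0.3427, 0.0516]
tool_rot: [0.001, 0.999, 0.033, 0.001]
contact_force: [-0.8, -0.7, -3.3]
gripper_width: 0.132
grasp_force: 59.3
```

```bash
python3 - <<'E'
from h import *
rel([(.430,-.3415,.025,93.7)])
frame("scene","a3.png",(200,80,460,300),3)
E
```

```text
now [ 0.4306 -0.3427  0.0516] closing -86.3 w 0.132 gf 59.3 F [-0.8 -0.7 -3.3] j6 0.7 t 19.1
[-0.001 -0.003  0.053] yaw 0.001 alt -2.094
```

View pics/a3.png

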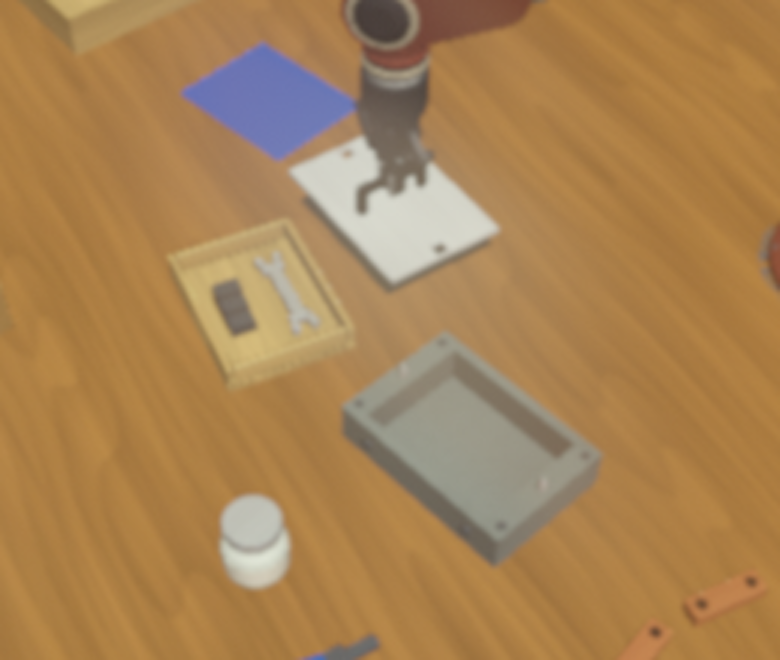

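The cover hangs level over the mat at (395,205) and the box is open at (470,440). Lowering.

Request:
{"api": "send_rows", "payload": {
  "increments": [
    {"dx": 0, "dy": -0.003, "dz": 0.025, "yaw": 0, "claw": 0.95},
    {"dx": 0, "dy": -0.003, "dz": 0.04, "yaw": 0, "claw": 0.95},
    {"dx": 0, "dy": -0.003, "dz": 0.048, "yaw": 0, "claw": 0.95},
    {"dx": 0, "dy": -0.003, "dz": 0.052, "yaw": 0, "claw": 0.95},
    {"dx": 0, "dy": -0.003, "dz": 0.052, "yaw": 0, "claw": 0.95},
    {"dx": 0, "dy": -0.003, "dz": 0.052, "yaw": 0, "claw": 0.95}
  ]
}}

```text
time: 19.88
tool_pos: [0.4294, -0.3399, 0.0246]
tool_rot: [-0.0, 0.999, 0.033, -0.0]
contact_force: [-3.2, 3.8, 5.3]
gripper_width: 0.122
grasp_force: 60.6
```

```bash
python3 - <<'E'
from h import *
rel([(.430,-.3415,.0245,93.7)])
E
```

```text
now [ 0.4294 -0.3399  0.0246] closing -86.3 w 0.122 gf 60.6 F [-3.2  3.8  5.3] j6 0.7 t 19.9
[0.001 0.003 0.   ] yaw 0.001 alt -2.094
```

Request:
{"api": "send_rows", "payload": {
  "increments": [
    {"dx": 0, "dy": 0, "dz": 0, "yaw": 0, "claw": 0.4},
    {"dx": 0, "dy": 0, "dz": 0, "yaw": 0, "claw": 0.3},
    {"dx": 0, "dy": 0, "dz": 0, "yaw": 0, "claw": 0.3},
    {"dx": 0, "dy": 0, "dz": 0, "yaw": 0, "claw": 0.3},
    {"dx": 0, "dy": 0, "dz": -0.05, "yaw": 0, "claw": 0.3},
    {"dx": 0, "dy": 0, "dz": -0.15, "yaw": 0, "claw": 0.3},
    {"dx": 0, "dy": 0, "dz": -0.25, "yaw": 0, "claw": 0.3},
    {"dx": 0, "dy": 0, "dz": -0.35, "yaw": 0, "claw": 0.3},
    {"dx": 0, "dy": -0.12, "dz": -0.35, "yaw": 0, "claw": 0.1},
    {"dx": 0, "dy": -0.24, "dz": -0.35, "yaw": 0, "claw": 0.1},
    {"dx": 0, "dy": -0.36, "dz": -0.35, "yaw": 0, "claw": 0.1},
    {"dx": 0, "dy": -0.48, "dz": -0.35, "yaw": 0, "claw": 0.1},
    {"dx": 0, "dy": -0.6, "dz": -0.35, "yaw": 0, "claw": 0.1},
    {"dx": 0, "dy": -0.72, "dz": -0.35, "yaw": 0, "claw": 0.1},
    {"dx": 0, "dy": -0.84, "dz": -0.35, "yaw": 0, "claw": 0.1},
    {"dx": 0, "dy": -0.84, "dz": -0.35, "yaw": 0, "claw": 0.1},
    {"dx": 0, "dy": -0.84, "dz": -0.35, "yaw": 0, "claw": 0.1}
  ]
}}

```text
time: 22.0
tool_pos: [0.4019, 0.079, 0.1983]
tool_rot: [0.0, 0.999, 0.033, 0.0]
contact_force: [0.2, 0.0, -0.2]
gripper_width: 0.449
grasp_force: 0.0
```

```bash
python3 - <<'E'
from h import *
im=frame("top","a4.png",(170,140,430,300),3)
for r in copper(im): print(np.round(r,3))
h=cv2.cvtColor(im,cv2.COLOR_RGB2HSV); m=((h[...,1]<60)&(h[...,2]>150)).astype(np.uint8); m[:215]=0;m[285:]=0;m[:,:340]=0;m[:,430:]=0
m=cv2.morphologyEx(m,cv2.MORPH_CLOSE,np.ones((9,9))); c=max(cv2.findContours(m,0,2)[0],key=cv2.contourArea)
print("cover",ori([world(*q[0],.01)[:2] for q in c]))
rel([(.533,.266,.15,109.3),(.533,.266,.005,109.3)])
E
```

```text
[2.4800e+02 2.7250e+02 3.5200e-01 1.5500e-01 8.8712e+01 1.1700e-01
 1.5800e-01]
[2.19344e+02 2.53026e+02 4.24000e-01 2.58000e-01 1.75340e+02 7.90000e-02
 2.50000e-02]
[1.85235e+02 2.35559e+02 4.89000e-01 3.81000e-01 1.65962e+02 8.00000e-02
 2.40000e-02]
[2.16880e+02 2.22864e+02 5.33000e-01 2.66000e-01 1.92900e+01 2.50000e-02
 8.00000e-02]
[1.86726e+02 2.10603e+02 5.79000e-01 3.75000e-01 2.04170e+01 2.40000e-02
 8.00000e-02]
[2.16038e+02 1.95192e+02 6.33000e-01 2.69000e-01 1.09680e+01 2.40000e-02
 7.90000e-02]
cover [ 0.4309 -0.3419 93.8575  0.2229  0.1522]
now [0.402  0.0784 0.1982] closing -86.3 w 0.451 gf 0.0 F [ 0.6 -0.4  0.2] j6 1.52 t 22.1
[ 0.286 -0.358  0.096] yaw -0.182 alt 1.913
[ 0.286 -0.358  0.386] yaw -0.182 alt 1.913
```

View pics/a4.png

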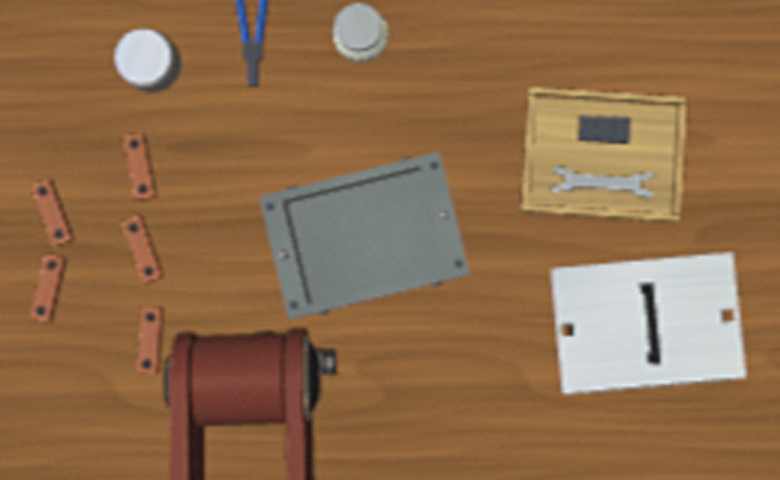

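The cover lies flat and centred on the mat at (648,323), the box is empty at (365,235), and all five bars are in place. First bar: the one at crop (142,248).

Request:
{"api": "send_rows", "payload": {
  "increments": [
    {"dx": 0.07, "dy": -0.09, "dz": 0, "yaw": -0.05, "claw": -0.1},
    {"dx": 0.14, "dy": -0.18, "dz": 0, "yaw": -0.1, "claw": -0.1},
    {"dx": 0.21, "dy": -0.27, "dz": 0.05, "yaw": -0.15, "claw": -0.1},
    {"dx": 0.286, "dy": -0.358, "dz": 0.1, "yaw": -0.182, "claw": -0.1},
    {"dx": 0.286, "dy": -0.358, "dz": 0.2, "yaw": -0.182, "claw": -0.1},
    {"dx": 0.286, "dy": -0.358, "dz": 0.3, "yaw": -0.182, "claw": -0.1},
    {"dx": 0.286, "dy": -0.358, "dz": 0.34, "yaw": -0.182, "claw": -0.1},
    {"dx": 0.286, "dy": -0.358, "dz": 0.365, "yaw": -0.182, "claw": -0.1},
    {"dx": 0.286, "dy": -0.358, "dz": 0.384, "yaw": -0.182, "claw": -0.1},
    {"dx": 0.286, "dy": -0.358, "dz": 0.384, "yaw": -0.182, "claw": -0.1},
    {"dx": 0.286, "dy": -0.358, "dz": 0.384, "yaw": -0.182, "claw": 0.7},
    {"dx": 0.286, "dy": -0.358, "dz": 0.384, "yaw": -0.182, "claw": 0.7},
    {"dx": 0.286, "dy": -0.358, "dz": 0.384, "yaw": -0.182, "claw": 0.7},
    {"dx": 0.286, "dy": -0.358, "dz": 0.384, "yaw": -0.182, "claw": 0.7},
    {"dx": 0.286, "dy": -0.358, "dz": 0.384, "yaw": -0.182, "claw": 0.7}
  ]
}}

```text
time: 23.92
tool_pos: [0.534, 0.2677, 0.0081]
tool_rot: [-0.0, 0.986, 0.168, 0.001]
contact_force: [-1.0, 0.3, 6.0]
gripper_width: 0.26
grasp_force: 61.2
```

```bash
cat >> h.py <<'E'
def box(ly,lx=0):  # box-frame offset -> world
    a=np.radians(12.75); return .542+lx*np.cos(a)-ly*np.sin(a), -.0035+lx*np.sin(a)+ly*np.cos(a)
E
python3 - <<'E'
from h import *
for l in(-.047,0,.047): rel([(*box(l),.15,102.75),(*box(l),.0125,102.75)]); print(box(l))
E
```

```text
now [0.534  0.2677 0.0081] closing -70.6 w 0.26 gf 61.2 F [-1.   0.3  6. ] j6 1.57 t 23.9
[-0.175  0.61  -0.284] yaw 0.077 alt -2.017
[-0.176  0.61  -0.009] yaw 0.077 alt -2.017
(np.float64(0.5523727794460106), np.float64(-0.0493410890639001))
now [0.534  0.2677 0.0081] closing -70.6 w 0.26 gf 61.2 F [-1.   0.3  6. ] j6 1.57 t 23.9
[-0.164  0.517 -0.284] yaw 0.077 alt -2.017
[-0.165  0.517 -0.009] yaw 0.077 alt -2.017
(np.float64(0.542), np.float64(-0.0035))
now [0.534  0.2677 0.0081] closing -70.6 w 0.26 gf 61.2 F [-1.   0.3  6. ] j6 1.57 t 23.9
[-0.154  0.424 -0.284] yaw 0.077 alt -2.017
[-0.154  0.424 -0.009] yaw 0.077 alt -2.017
(np.float64(0.5316272205539895), np.float64(0.04234108906390009))
```

Request:
{"api": "send_rows", "payload": {
  "increments": [
    {"dx": 0, "dy": 0, "dz": -0.06, "yaw": 0, "claw": 0.7},
    {"dx": 0, "dy": 0, "dz": -0.16, "yaw": 0, "claw": 0.7},
    {"dx": 0, "dy": 0, "dz": -0.26, "yaw": 0, "claw": 0.7},
    {"dx": -0.03, "dy": 0.1, "dz": -0.284, "yaw": 0.02, "claw": 0.7},
    {"dx": -0.06, "dy": 0.2, "dz": -0.284, "yaw": 0.04, "claw": 0.7},
    {"dx": -0.09, "dy": 0.3, "dz": -0.284, "yaw": 0.06, "claw": 0.7},
    {"dx": -0.12, "dy": 0.4, "dz": -0.284, "yaw": 0.077, "claw": 0.7},
    {"dx": -0.15, "dy": 0.5, "dz": -0.284, "yaw": 0.077, "claw": 0.7},
    {"dx": -0.175, "dy": 0.61, "dz": -0.284, "yaw": 0.077, "claw": 0.7},
    {"dx": -0.175, "dy": 0.61, "dz": -0.284, "yaw": 0.077, "claw": 0.7},
    {"dx": -0.175, "dy": 0.61, "dz": -0.2, "yaw": 0.077, "claw": 0.7},
    {"dx": -0.175, "dy": 0.61, "dz": -0.12, "yaw": 0.077, "claw": 0.7},
    {"dx": -0.175, "dy": 0.61, "dz": -0.1, "yaw": 0.077, "claw": 0.7},
    {"dx": -0.175, "dy": 0.61, "dz": -0.1, "yaw": 0.077, "claw": 0.7},
    {"dx": -0.175, "dy": 0.61, "dz": -0.1, "yaw": 0.077, "claw": 0.7}
  ]
}}

```text
time: 25.8
tool_pos: [0.5532, -0.0497, 0.0584]
tool_rot: [0.001, 0.994, 0.111, 0.002]
contact_force: [-0.3, -0.6, -2.4]
gripper_width: 0.256
grasp_force: 60.4
```

```bash
python3 - <<'E'
from h import *
rel([(*box(-.047),.0155,102.75)])
E
```

```text
now [ 0.5532 -0.0497  0.0584] closing -77.2 w 0.256 gf 60.4 F [-0.3 -0.6 -2.4] j6 1.12 t 25.8
[-0.002 -0.001  0.086] yaw 0.001 alt -2.094
```

Still holding the bar. Lower it, release, and retreat.

Request:
{"api": "send_rows", "payload": {
  "increments": [
    {"dx": -0.002, "dy": -0.001, "dz": 0.04, "yaw": 0, "claw": 0.7},
    {"dx": -0.002, "dy": -0.001, "dz": 0.07, "yaw": 0, "claw": 0.7},
    {"dx": -0.002, "dy": -0.001, "dz": 0.084, "yaw": 0, "claw": 0.7},
    {"dx": -0.002, "dy": -0.001, "dz": 0.084, "yaw": 0, "claw": 0.7},
    {"dx": -0.002, "dy": -0.001, "dz": 0.084, "yaw": 0, "claw": 0.2},
    {"dx": -0.002, "dy": -0.001, "dz": 0.084, "yaw": 0, "claw": 0.2},
    {"dx": -0.002, "dy": -0.001, "dz": 0.084, "yaw": 0, "claw": 0.2},
    {"dx": -0.002, "dy": -0.001, "dz": 0, "yaw": 0, "claw": 0.2},
    {"dx": -0.002, "dy": -0.001, "dz": -0.1, "yaw": 0, "claw": 0.2},
    {"dx": -0.002, "dy": -0.001, "dz": -0.2, "yaw": 0, "claw": 0.2},
    {"dx": -0.002, "dy": -0.1, "dz": -0.22, "yaw": 0, "claw": 0},
    {"dx": -0.002, "dy": -0.2, "dz": -0.22, "yaw": 0, "claw": 0},
    {"dx": -0.002, "dy": -0.3, "dz": -0.22, "yaw": 0, "claw": 0},
    {"dx": -0.002, "dy": -0.3, "dz": -0.22, "yaw": 0, "claw": 0}
  ]
}}

```text
time: 27.55
tool_pos: [0.517, 0.0989, 0.1665]
tool_rot: [-0.0, 0.994, 0.113, 0.0]
contact_force: [-0.7, 0.5, 0.5]
gripper_width: 0.501
grasp_force: 0.0
```

```bash
python3 - <<'E'
from h import *
for r in copper(frame()): print(np.round(r,3))
rel([(.633,.269,.15,101),(.633,.269,.006,101)])
E
```

```text
[1.85265e+02 2.35441e+02 4.90000e-01 3.81000e-01 1.65962e+02 7.90000e-02
 2.40000e-02]
[2.4050e+02 2.5050e+02 4.3200e-01 1.8200e-01 1.7926e+02 1.7800e-01
 2.7500e-01]
[ 3.04353e+02  2.15912e+02  5.51000e-01 -5.10000e-02  1.28420e+01
  2.40000e-02  7.90000e-02]
[1.86767e+02 2.10712e+02 5.79000e-01 3.75000e-01 2.04170e+01 2.40000e-02
 7.90000e-02]
[2.16058e+02 1.95288e+02 6.33000e-01 2.69000e-01 1.09680e+01 2.40000e-02
 8.00000e-02]
now [0.5175 0.0975 0.1666] closing -77.1 w 0.499 gf 0.0 F [-0.1 -0.5 -0.4] j6 1.39 t 27.6
[ 0.302 -0.283  0.033] yaw 0.022 alt -2.072
[ 0.302 -0.283  0.321] yaw 0.022 alt -2.072
```

Request:
{"api": "send_rows", "payload": {
  "increments": [
    {"dx": 0.1, "dy": -0.09, "dz": 0, "yaw": 0.022, "claw": -0.1},
    {"dx": 0.2, "dy": -0.18, "dz": 0, "yaw": 0.022, "claw": -0.1},
    {"dx": 0.302, "dy": -0.283, "dz": 0.03, "yaw": 0.022, "claw": -0.1},
    {"dx": 0.302, "dy": -0.283, "dz": 0.03, "yaw": 0.022, "claw": -0.1},
    {"dx": 0.302, "dy": -0.283, "dz": 0.13, "yaw": 0.022, "claw": -0.1},
    {"dx": 0.302, "dy": -0.283, "dz": 0.23, "yaw": 0.022, "claw": -0.1},
    {"dx": 0.302, "dy": -0.283, "dz": 0.28, "yaw": 0.022, "claw": -0.1},
    {"dx": 0.302, "dy": -0.283, "dz": 0.305, "yaw": 0.022, "claw": -0.1},
    {"dx": 0.302, "dy": -0.283, "dz": 0.319, "yaw": 0.022, "claw": -0.1},
    {"dx": 0.302, "dy": -0.283, "dz": 0.319, "yaw": 0.022, "claw": -0.1},
    {"dx": 0.302, "dy": -0.283, "dz": 0.319, "yaw": 0.022, "claw": 0.7},
    {"dx": 0.302, "dy": -0.283, "dz": 0.319, "yaw": 0.022, "claw": 0.7},
    {"dx": 0.302, "dy": -0.283, "dz": 0.319, "yaw": 0.022, "claw": 0.7},
    {"dx": 0.302, "dy": -0.283, "dz": 0.319, "yaw": 0.022, "claw": 0.7},
    {"dx": 0.302, "dy": -0.283, "dz": 0.319, "yaw": 0.022, "claw": 0.7}
  ]
}}

```text
time: 29.48
tool_pos: [0.6348, 0.2684, 0.0089]
tool_rot: [-0.0, 0.995, 0.095, 0.002]
contact_force: [-1.0, 1.0, 5.4]
gripper_width: 0.262
grasp_force: 61.3
```

```bash
python3 - <<'E'
from h import *
rel([(*box(0),.15,102.75),(*box(0),.06,102.75)])
E
```

```text
now [0.6348 0.2684 0.0089] closing -79.1 w 0.262 gf 61.3 F [-1.   1.   5.4] j6 1.67 t 29.5
[-0.284  0.499 -0.283] yaw -0.022 alt 2.073
[-0.285  0.499 -0.103] yaw -0.022 alt 2.073
```

Request:
{"api": "send_rows", "payload": {
  "increments": [
    {"dx": 0, "dy": 0, "dz": -0.06, "yaw": 0, "claw": 0.7},
    {"dx": 0, "dy": 0, "dz": -0.16, "yaw": 0, "claw": 0.7},
    {"dx": 0, "dy": 0, "dz": -0.26, "yaw": 0, "claw": 0.7},
    {"dx": -0.05, "dy": 0.09, "dz": -0.283, "yaw": -0.022, "claw": 0.7},
    {"dx": -0.1, "dy": 0.18, "dz": -0.283, "yaw": -0.022, "claw": 0.7},
    {"dx": -0.15, "dy": 0.27, "dz": -0.283, "yaw": -0.022, "claw": 0.7},
    {"dx": -0.2, "dy": 0.36, "dz": -0.283, "yaw": -0.022, "claw": 0.7},
    {"dx": -0.25, "dy": 0.44, "dz": -0.283, "yaw": -0.022, "claw": 0.7},
    {"dx": -0.285, "dy": 0.499, "dz": -0.283, "yaw": -0.022, "claw": 0.7},
    {"dx": -0.285, "dy": 0.499, "dz": -0.283, "yaw": -0.022, "claw": 0.7},
    {"dx": -0.285, "dy": 0.499, "dz": -0.2, "yaw": -0.022, "claw": 0.7},
    {"dx": -0.285, "dy": 0.499, "dz": -0.12, "yaw": -0.022, "claw": 0.7},
    {"dx": -0.285, "dy": 0.499, "dz": -0.1, "yaw": -0.022, "claw": 0.7},
    {"dx": -0.285, "dy": 0.499, "dz": -0.1, "yaw": -0.022, "claw": 0.7},
    {"dx": -0.285, "dy": 0.499, "dz": -0.1, "yaw": -0.022, "claw": 0.7}
  ]
}}

```text
time: 31.35
tool_pos: [0.5423, -0.004, 0.0589]
tool_rot: [0.0, 0.994, 0.111, 0.002]
contact_force: [0.9, -0.4, -1.9]
gripper_width: 0.257
grasp_force: 60.4
```

```bash
python3 - <<'E'
from h import *
rel([(*box(0),.016,102.75)])
E
```

```text
now [ 0.5423 -0.004   0.0589] closing -77.2 w 0.257 gf 60.4 F [ 0.9 -0.4 -1.9] j6 1.2 t 31.4
[-0.001 -0.001  0.086] yaw 0.0 alt -2.094
```

Request:
{"api": "send_rows", "payload": {
  "increments": [
    {"dx": 0, "dy": 0, "dz": 0.04, "yaw": 0, "claw": 0.7},
    {"dx": 0, "dy": 0, "dz": 0.07, "yaw": 0, "claw": 0.7},
    {"dx": 0, "dy": 0, "dz": 0.084, "yaw": 0, "claw": 0.7},
    {"dx": 0, "dy": 0, "dz": 0.084, "yaw": 0, "claw": 0.7},
    {"dx": 0, "dy": 0, "dz": 0.084, "yaw": 0, "claw": 0.2},
    {"dx": 0, "dy": 0, "dz": 0.084, "yaw": 0, "claw": 0.2},
    {"dx": 0, "dy": 0, "dz": 0.084, "yaw": 0, "claw": 0.2},
    {"dx": 0, "dy": 0, "dz": 0, "yaw": 0, "claw": 0.2},
    {"dx": 0, "dy": 0, "dz": -0.1, "yaw": 0, "claw": 0.2},
    {"dx": 0, "dy": 0, "dz": -0.2, "yaw": 0, "claw": 0.2},
    {"dx": 0, "dy": -0.1, "dz": -0.22, "yaw": 0, "claw": 0},
    {"dx": 0, "dy": -0.2, "dz": -0.22, "yaw": 0, "claw": 0},
    {"dx": 0, "dy": -0.3, "dz": -0.22, "yaw": 0, "claw": 0},
    {"dx": 0, "dy": -0.3, "dz": -0.22, "yaw": 0, "claw": 0}
  ]
}}

```text
time: 33.1
tool_pos: [0.5067, 0.1447, 0.167]
tool_rot: [-0.0, 0.994, 0.113, 0.0]
contact_force: [-0.2, -0.4, 0.3]
gripper_width: 0.498
grasp_force: 0.0
```

```bash
python3 - <<'E'
from h import *
for r in copper(frame()): print(np.round(r,3))
rel([(.579,.375,.15,110.4),(.579,.375,.006,110.4)])
E
```

```text
[1.85265e+02 2.35441e+02 4.90000e-01 3.81000e-01 1.65962e+02 7.90000e-02
 2.40000e-02]
[2.26975e+02 2.51960e+02 4.28000e-01 2.30000e-01 5.53300e+00 1.58000e-01
 2.68000e-01]
[ 2.92029e+02  2.18618e+02  5.42000e-01 -6.00000e-03  1.29730e+01
  2.20000e-02  7.80000e-02]
[ 3.04353e+02  2.15912e+02  5.51000e-01 -5.10000e-02  1.28420e+01
  2.40000e-02  7.90000e-02]
[1.86726e+02 2.10603e+02 5.79000e-01 3.75000e-01 2.04170e+01 2.40000e-02
 8.00000e-02]
now [0.5072 0.1432 0.1669] closing -77.1 w 0.496 gf 0.0 F [ 0.  -0.7  1.3] j6 1.48 t 33.1
[ 0.244 -0.42   0.034] yaw -0.087 alt 2.008
[ 0.244 -0.42   0.322] yaw -0.087 alt 2.008
```

Request:
{"api": "send_rows", "payload": {
  "increments": [
    {"dx": 0.06, "dy": -0.1, "dz": 0, "yaw": -0.04, "claw": -0.1},
    {"dx": 0.12, "dy": -0.2, "dz": 0, "yaw": -0.087, "claw": -0.1},
    {"dx": 0.18, "dy": -0.3, "dz": 0, "yaw": -0.087, "claw": -0.1},
    {"dx": 0.244, "dy": -0.42, "dz": 0.03, "yaw": -0.087, "claw": -0.1},
    {"dx": 0.244, "dy": -0.42, "dz": 0.03, "yaw": -0.087, "claw": -0.1},
    {"dx": 0.244, "dy": -0.42, "dz": 0.13, "yaw": -0.087, "claw": -0.1},
    {"dx": 0.244, "dy": -0.42, "dz": 0.23, "yaw": -0.087, "claw": -0.1},
    {"dx": 0.244, "dy": -0.42, "dz": 0.28, "yaw": -0.087, "claw": -0.1},
    {"dx": 0.244, "dy": -0.42, "dz": 0.305, "yaw": -0.087, "claw": -0.1},
    {"dx": 0.244, "dy": -0.42, "dz": 0.32, "yaw": -0.087, "claw": -0.1},
    {"dx": 0.244, "dy": -0.42, "dz": 0.32, "yaw": -0.087, "claw": -0.1},
    {"dx": 0.244, "dy": -0.42, "dz": 0.32, "yaw": -0.087, "claw": 0.7},
    {"dx": 0.244, "dy": -0.42, "dz": 0.32, "yaw": -0.087, "claw": 0.7},
    {"dx": 0.244, "dy": -0.42, "dz": 0.32, "yaw": -0.087, "claw": 0.7},
    {"dx": 0.244, "dy": -0.42, "dz": 0.32, "yaw": -0.087, "claw": 0.7},
    {"dx": 0.244, "dy": -0.42, "dz": 0.32, "yaw": -0.087, "claw": 0.7}
  ]
}}

```text
time: 35.15
tool_pos: [0.5813, 0.3748, 0.009]
tool_rot: [-0.001, 0.984, 0.176, 0.002]
contact_force: [-0.8, 1.3, 6.5]
gripper_width: 0.255
grasp_force: 61.3
```

```bash
python3 - <<'E'
from h import *
rel([(*box(.047),.15,102.75),(*box(.047),.06,102.75)])
E
```

```text
now [0.5813 0.3748 0.009 ] closing -69.7 w 0.255 gf 61.3 F [-0.8  1.3  6.5] j6 1.68 t 35.1
[-0.322  0.589 -0.283] yaw 0.087 alt -2.007
[-0.323  0.589 -0.103] yaw 0.087 alt -2.007
```

Request:
{"api": "send_rows", "payload": {
  "increments": [
    {"dx": 0, "dy": 0, "dz": -0.06, "yaw": 0, "claw": 0.7},
    {"dx": 0, "dy": 0, "dz": -0.16, "yaw": 0, "claw": 0.7},
    {"dx": 0, "dy": 0, "dz": -0.26, "yaw": 0, "claw": 0.7},
    {"dx": -0.05, "dy": 0.09, "dz": -0.283, "yaw": 0.03, "claw": 0.7},
    {"dx": -0.1, "dy": 0.18, "dz": -0.283, "yaw": 0.06, "claw": 0.7},
    {"dx": -0.15, "dy": 0.27, "dz": -0.283, "yaw": 0.087, "claw": 0.7},
    {"dx": -0.2, "dy": 0.36, "dz": -0.283, "yaw": 0.087, "claw": 0.7},
    {"dx": -0.25, "dy": 0.45, "dz": -0.283, "yaw": 0.087, "claw": 0.7},
    {"dx": -0.3, "dy": 0.54, "dz": -0.283, "yaw": 0.087, "claw": 0.7},
    {"dx": -0.323, "dy": 0.589, "dz": -0.283, "yaw": 0.087, "claw": 0.7},
    {"dx": -0.323, "dy": 0.589, "dz": -0.283, "yaw": 0.087, "claw": 0.7},
    {"dx": -0.323, "dy": 0.589, "dz": -0.2, "yaw": 0.087, "claw": 0.7},
    {"dx": -0.323, "dy": 0.589, "dz": -0.12, "yaw": 0.087, "claw": 0.7},
    {"dx": -0.323, "dy": 0.589, "dz": -0.1, "yaw": 0.087, "claw": 0.7},
    {"dx": -0.323, "dy": 0.589, "dz": -0.1, "yaw": 0.087, "claw": 0.7},
    {"dx": -0.323, "dy": 0.589, "dz": -0.1, "yaw": 0.087, "claw": 0.7}
  ]
}}

```text
time: 37.15
tool_pos: [0.5321, 0.042, 0.0589]
tool_rot: [0.0, 0.994, 0.111, 0.002]
contact_force: [0.4, 0.7, -2.0]
gripper_width: 0.258
grasp_force: 60.3
```

```bash
python3 - <<'E'
from h import *
rel([(*box(.047),.016,102.75)])
E
```

```text
now [0.5321 0.042  0.0589] closing -77.2 w 0.258 gf 60.3 F [ 0.4  0.7 -2. ] j6 1.29 t 37.1
[-0.001 -0.001  0.086] yaw 0.0 alt -2.094
```

Request:
{"api": "send_rows", "payload": {
  "increments": [
    {"dx": 0, "dy": 0, "dz": 0.04, "yaw": 0, "claw": 0.7},
    {"dx": 0, "dy": 0, "dz": 0.07, "yaw": 0, "claw": 0.7},
    {"dx": 0, "dy": 0, "dz": 0.084, "yaw": 0, "claw": 0.7},
    {"dx": 0, "dy": 0, "dz": 0.084, "yaw": 0, "claw": 0.7},
    {"dx": 0, "dy": 0, "dz": 0.084, "yaw": 0, "claw": 0.2},
    {"dx": 0, "dy": 0, "dz": 0.084, "yaw": 0, "claw": 0.2},
    {"dx": 0, "dy": 0, "dz": 0.084, "yaw": 0, "claw": 0.2},
    {"dx": 0, "dy": 0, "dz": 0, "yaw": 0, "claw": 0.2},
    {"dx": 0, "dy": 0, "dz": -0.1, "yaw": 0, "claw": 0.2},
    {"dx": 0, "dy": 0, "dz": -0.2, "yaw": 0, "claw": 0.2},
    {"dx": 0, "dy": 0, "dz": -0.28, "yaw": 0, "claw": 0.2},
    {"dx": -0.05, "dy": 0.1, "dz": -0.28, "yaw": 0, "claw": 0.2},
    {"dx": -0.1, "dy": 0.2, "dz": -0.28, "yaw": 0, "claw": 0.2},
    {"dx": -0.15, "dy": 0.3, "dz": -0.28, "yaw": 0, "claw": 0.2},
    {"dx": -0.2, "dy": 0.4, "dz": -0.28, "yaw": 0, "claw": 0.2},
    {"dx": -0.25, "dy": 0.5, "dz": -0.28, "yaw": 0, "claw": 0.2},
    {"dx": -0.25, "dy": 0.5, "dz": -0.28, "yaw": 0, "claw": 0.2},
    {"dx": -0.25, "dy": 0.5, "dz": -0.28, "yaw": 0, "claw": 0.2}
  ]
}}

```text
time: 39.4
tool_pos: [0.4638, -0.2293, 0.1967]
tool_rot: [-0.0, 0.994, 0.111, 0.0]
contact_force: [0.6, 0.3, 0.4]
gripper_width: 0.396
grasp_force: 0.0
```

```bash
python3 - <<'E'
from h import *
im=frame("top","a5.png",(170,140,430,300),3)
for r in copper(im): print(np.round(r,3))
rel([(.4294,-.3399,.2,93.7),(.4294,-.3399,.0245,93.7)])
E
```

```text
[ 3.27622e+02  2.69863e+02  3.55000e-01 -1.30000e-01  1.48159e+02
  5.30000e-02  2.00000e-02]
[2.19344e+02 2.53026e+02 4.24000e-01 2.58000e-01 1.75340e+02 7.90000e-02
 2.50000e-02]
[1.85235e+02 2.35559e+02 4.89000e-01 3.81000e-01 1.65962e+02 8.00000e-02
 2.40000e-02]
[2.79382e+02 2.21529e+02 5.32000e-01 4.00000e-02 1.31050e+01 2.30000e-02
 7.80000e-02]
[ 2.92029e+02  2.18618e+02  5.42000e-01 -6.00000e-03  1.29730e+01
  2.20000e-02  7.80000e-02]
[ 3.04588e+02  2.15853e+02  5.51000e-01 -5.20000e-02  1.28420e+01
  2.20000e-02  7.90000e-02]
now [ 0.464  -0.2288  0.1967] closing -77.2 w 0.399 gf 0.0 F [-0.5  0.9  0.7] j6 0.74 t 39.5
[-0.117  0.201 -0.007] yaw 0.106 alt -1.988
[-0.117  0.201  0.344] yaw 0.106 alt -1.988
```

View pics/a5.png

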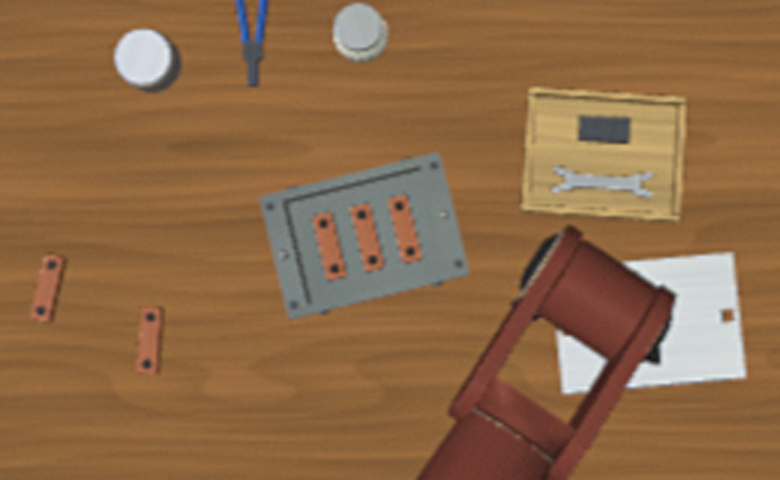

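Three bars lie flat in the box at (328,245), (366,238) and (403,230). The other two, at (47,288) and (149,340), stay on the bench. Now I'll grip the cover again.

Request:
{"api": "send_rows", "payload": {
  "increments": [
    {"dx": -0.06, "dy": 0.1, "dz": 0, "yaw": 0.05, "claw": 0.2},
    {"dx": -0.117, "dy": 0.201, "dz": 0, "yaw": 0.106, "claw": 0.2},
    {"dx": -0.117, "dy": 0.201, "dz": 0.1, "yaw": 0.106, "claw": 0.2},
    {"dx": -0.117, "dy": 0.201, "dz": 0.2, "yaw": 0.106, "claw": 0.2},
    {"dx": -0.117, "dy": 0.201, "dz": 0.26, "yaw": 0.106, "claw": 0.2},
    {"dx": -0.117, "dy": 0.201, "dz": 0.3, "yaw": 0.106, "claw": 0.2},
    {"dx": -0.117, "dy": 0.201, "dz": 0.3, "yaw": 0.106, "claw": 0.2},
    {"dx": -0.117, "dy": 0.201, "dz": 0.3, "yaw": 0.106, "claw": 0.2},
    {"dx": -0.117, "dy": 0.201, "dz": 0.3, "yaw": 0.106, "claw": 0.2}
  ]
}}

```text
time: 40.58
tool_pos: [0.4301, -0.3416, 0.0488]
tool_rot: [0.001, 0.999, 0.032, 0.001]
contact_force: [0.0, 0.1, 0.0]
gripper_width: 0.399
grasp_force: 0.0
```

```bash
python3 - <<'E'
from h import *
rel([(.4294,-.3399,.0245,93.7)])
E
```

```text
now [ 0.4301 -0.3416  0.0488] closing -86.3 w 0.399 gf 0.0 F [0.  0.1 0. ] j6 0.7 t 40.6
[-0.001 -0.004  0.049] yaw -0.0 alt 2.094
```

Request:
{"api": "send_rows", "payload": {
  "increments": [
    {"dx": -0.001, "dy": -0.002, "dz": 0.025, "yaw": 0, "claw": 0.2},
    {"dx": -0.001, "dy": -0.002, "dz": 0.048, "yaw": 0, "claw": 0.2},
    {"dx": -0.001, "dy": -0.002, "dz": 0.048, "yaw": 0, "claw": 0.2},
    {"dx": -0.001, "dy": -0.002, "dz": 0.048, "yaw": 0, "claw": 0.95},
    {"dx": -0.001, "dy": -0.002, "dz": 0.048, "yaw": 0, "claw": 0.95},
    {"dx": -0.001, "dy": -0.002, "dz": 0.048, "yaw": 0, "claw": 0.95},
    {"dx": -0.001, "dy": -0.002, "dz": 0.048, "yaw": 0, "claw": 0.95},
    {"dx": -0.001, "dy": -0.002, "dz": 0.048, "yaw": 0, "claw": 0.95},
    {"dx": -0.001, "dy": -0.002, "dz": 0.048, "yaw": 0, "claw": 0.95}
  ]
}}

```text
time: 41.7
tool_pos: [0.4285, -0.3398, 0.0229]
tool_rot: [0.0, 0.999, 0.032, 0.0]
contact_force: [0.4, -1.0, -1.1]
gripper_width: 0.123
grasp_force: 58.8
```

```bash
python3 - <<'E'
from h import *
rel([(.4294,-.3399,.15,93.7),(.5419,-.0035,.15,102.75)])
E
```

```text
now [ 0.4285 -0.3398  0.0229] closing -86.3 w 0.123 gf 58.8 F [ 0.4 -1.  -1.1] j6 0.7 t 41.7
[ 0.002  0.    -0.254] yaw -0.001 alt 2.094
[ 0.269 -0.657 -0.254] yaw -0.106 alt 1.989
```

Request:
{"api": "send_rows", "payload": {
  "increments": [
    {"dx": 0, "dy": 0, "dz": -0.05, "yaw": 0, "claw": 0.95},
    {"dx": 0, "dy": 0, "dz": -0.12, "yaw": 0, "claw": 0.95},
    {"dx": 0, "dy": 0, "dz": -0.2, "yaw": 0, "claw": 0.95},
    {"dx": 0, "dy": 0, "dz": -0.3, "yaw": 0, "claw": 0.95},
    {"dx": 0.03, "dy": -0.08, "dz": -0.3, "yaw": -0.02, "claw": 0.95},
    {"dx": 0.06, "dy": -0.16, "dz": -0.3, "yaw": -0.04, "claw": 0.95},
    {"dx": 0.09, "dy": -0.24, "dz": -0.3, "yaw": -0.06, "claw": 0.95},
    {"dx": 0.12, "dy": -0.32, "dz": -0.3, "yaw": -0.08, "claw": 0.95},
    {"dx": 0.15, "dy": -0.4, "dz": -0.3, "yaw": -0.1, "claw": 0.95},
    {"dx": 0.18, "dy": -0.48, "dz": -0.3, "yaw": -0.106, "claw": 0.95},
    {"dx": 0.22, "dy": -0.56, "dz": -0.3, "yaw": -0.106, "claw": 0.95},
    {"dx": 0.25, "dy": -0.62, "dz": -0.3, "yaw": -0.106, "claw": 0.95},
    {"dx": 0.267, "dy": -0.657, "dz": -0.28, "yaw": -0.106, "claw": 0.95},
    {"dx": 0.267, "dy": -0.657, "dz": -0.22, "yaw": -0.106, "claw": 0.95},
    {"dx": 0.267, "dy": -0.657, "dz": -0.17, "yaw": -0.106, "claw": 0.95},
    {"dx": 0.267, "dy": -0.657, "dz": -0.17, "yaw": -0.106, "claw": 0.95},
    {"dx": 0.267, "dy": -0.657, "dz": -0.17, "yaw": -0.106, "claw": 0.95},
    {"dx": 0.267, "dy": -0.657, "dz": -0.17, "yaw": -0.106, "claw": 0.95}
  ]
}}

```text
time: 43.95
tool_pos: [0.5416, -0.0036, 0.1093]
tool_rot: [0.0, 0.994, 0.111, 0.001]
contact_force: [-0.4, -0.1, -3.6]
gripper_width: 0.133
grasp_force: 58.9
```

```bash
python3 - <<'E'
from h import *
rel([(.541,-.0037,.08,102.75),(.541,-.0037,.069,102.75)])
frame("scene","a6.png",(280,150,440,280),5)
E
```

```text
now [ 0.5416 -0.0036  0.1093] closing -77.3 w 0.133 gf 58.9 F [-0.4 -0.1 -3.6] j6 1.2 t 44.0
[-0.001 -0.     0.059] yaw -0.0 alt 2.094
[-0.001 -0.     0.081] yaw -0.0 alt 2.094
```

View pics/a6.png

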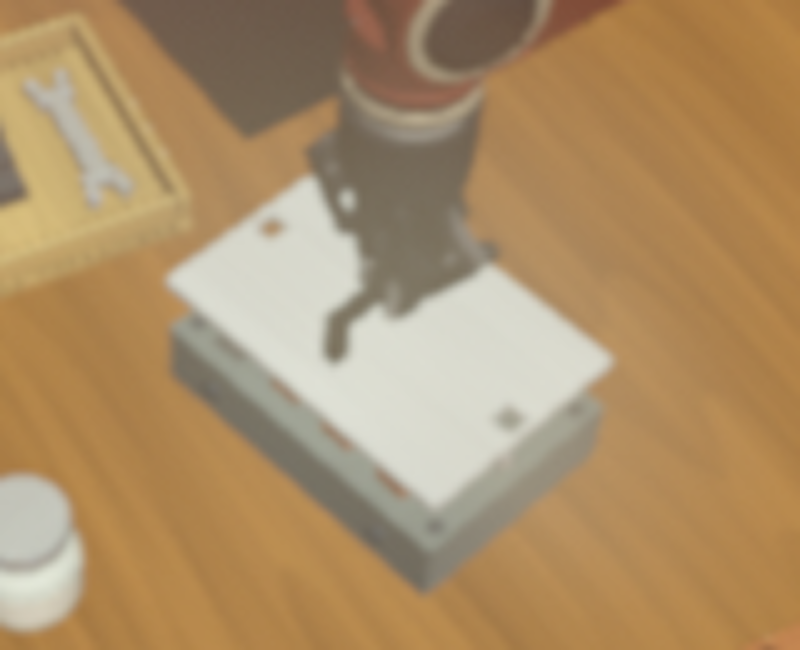

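The cover is level over the box with its holes, at (270,227) and (510,417), above the pins. Lowering in small steps.

Request:
{"api": "send_rows", "payload": {
  "increments": [
    {"dx": -0.001, "dy": 0, "dz": 0.02, "yaw": 0, "claw": 0.95},
    {"dx": -0.001, "dy": 0, "dz": 0.035, "yaw": 0, "claw": 0.95},
    {"dx": -0.001, "dy": 0, "dz": 0.045, "yaw": 0, "claw": 0.95},
    {"dx": -0.001, "dy": 0, "dz": 0.055, "yaw": 0, "claw": 0.95},
    {"dx": -0.001, "dy": 0, "dz": 0.062, "yaw": 0, "claw": 0.95},
    {"dx": -0.001, "dy": 0, "dz": 0.062, "yaw": 0, "claw": 0.95},
    {"dx": -0.001, "dy": 0, "dz": 0.062, "yaw": 0, "claw": 0.95}
  ]
}}

```text
time: 44.88
tool_pos: [0.5404, -0.0034, 0.077]
tool_rot: [0.0, 0.994, 0.111, 0.0]
contact_force: [0.6, -0.1, -3.6]
gripper_width: 0.127
grasp_force: 59.0
```

Request:
{"api": "send_rows", "payload": {
  "increments": [
    {"dx": 0.001, "dy": 0, "dz": 0.008, "yaw": 0, "claw": 0.95},
    {"dx": 0.001, "dy": 0, "dz": 0.013, "yaw": 0, "claw": 0.95},
    {"dx": 0.001, "dy": 0, "dz": 0.017, "yaw": 0, "claw": 0.95},
    {"dx": 0.001, "dy": 0, "dz": 0.017, "yaw": 0, "claw": 0.95},
    {"dx": 0.001, "dy": 0, "dz": 0.017, "yaw": 0, "claw": 0.95}
  ]
}}

```text
time: 45.5
tool_pos: [0.5407, -0.0033, 0.0689]
tool_rot: [0.0, 0.994, 0.111, -0.0]
contact_force: [-4.0, -0.0, 3.9]
gripper_width: 0.131
grasp_force: 59.9
```

Contact at the expected seated height. Release, retreat, and check.

Request:
{"api": "send_rows", "payload": {
  "increments": [
    {"dx": 0, "dy": 0, "dz": 0, "yaw": 0, "claw": 0.4},
    {"dx": 0, "dy": 0, "dz": 0, "yaw": 0, "claw": 0.3},
    {"dx": 0, "dy": 0, "dz": 0, "yaw": 0, "claw": 0.3},
    {"dx": 0, "dy": 0, "dz": 0, "yaw": 0, "claw": 0.3},
    {"dx": 0, "dy": 0, "dz": -0.05, "yaw": 0, "claw": 0.3},
    {"dx": 0, "dy": 0, "dz": -0.15, "yaw": 0, "claw": 0.3},
    {"dx": 0, "dy": 0, "dz": -0.25, "yaw": 0, "claw": 0.3},
    {"dx": -0.08, "dy": 0.1, "dz": -0.3, "yaw": 0, "claw": 0.3},
    {"dx": -0.16, "dy": 0.2, "dz": -0.3, "yaw": 0, "claw": 0.3},
    {"dx": -0.2, "dy": 0.3, "dz": -0.3, "yaw": 0, "claw": 0.3},
    {"dx": -0.2, "dy": 0.4, "dz": -0.3, "yaw": 0, "claw": 0.3},
    {"dx": -0.2, "dy": 0.5, "dz": -0.3, "yaw": 0, "claw": 0.3},
    {"dx": -0.2, "dy": 0.6, "dz": -0.3, "yaw": 0, "claw": 0.3},
    {"dx": -0.2, "dy": 0.6, "dz": -0.3, "yaw": 0, "claw": 0.3},
    {"dx": -0.2, "dy": 0.6, "dz": -0.3, "yaw": 0, "claw": 0.3}
  ]
}}

```text
time: 47.38
tool_pos: [0.5092, -0.3175, 0.2179]
tool_rot: [-0.0, 0.994, 0.111, -0.0]
contact_force: [0.0, -0.8, -0.8]
gripper_width: 0.351
grasp_force: 0.0
```

```bash
python3 - <<'E'
from h import *
a=frame("scene","a7.png",(280,150,440,280),5); b=frame("top","a8.png",(170,120,430,300),3)
for r in copper(b): print(np.round(r,3))
rel([])
A=cv2.imread("pics/a7.png"); B=cv2.imread("pics/a8.png")
cv2.imwrite("pics/a9.png",np.hstack([cv2.resize(A,(400,325)),cv2.resize(B,(400,277))[:277] if 0 else cv2.copyMakeBorder(cv2.resize(B,(400,277)),0,48,0,0,0)]))
E
```

```text
[2.19382e+02 2.53029e+02 4.24000e-01 2.58000e-01 1.75339e+02 7.90000e-02
 2.40000e-02]
[1.85147e+02 2.35412e+02 4.90000e-01 3.81000e-01 1.65964e+02 7.90000e-02
 2.50000e-02]
now [ 0.5093 -0.3169  0.2183] closing -77.2 w 0.35 gf 0.0 F [-0.4 -0.4 -0.6] j6 0.67 t 47.5
```

View pics/a9.png

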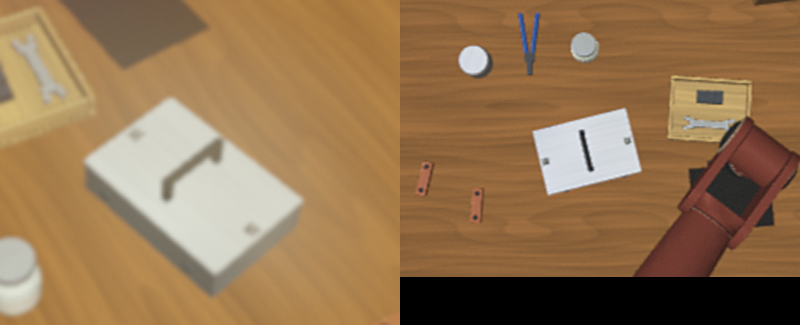

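The cover is seated flush with the pins showing in both holes at left-panel (137,135) and (251,229). Two bars remain on the bench, and the block and spanner are in the tray. Handing in.

```bash
python3 -c "
from plant import manip
print(manip.job_done())"
```

```text
the job is handed in; nothing more can be done
None
```

I handed the job in at about 47 s on the robot's clock: the step block and spanner are in the tray, three copper bars are in the feed box with its cover seated back over the pins, the other two bars are on the bench, and the jar, tin and pliers were left where they were; the hand-in gave no verdict.

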